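# Change over the UV exposure unit for polymer stamps

### The job

Change over the UV exposure unit: raise the amber guard, set its red-knobbed prop stay and let the guard down to rest on the stay before you reach in, then lay every finished wooden stamp block flat, side by side, in the green tray, and put the pink-faced plate from the cork pad on the bed, pushed square and flush home into the corner of the aluminium fence with its long edge along the side fence. Then lift the guard off the stay, fold the stay right down, shut the guard, and leave the other craft things where they stand.

Things in the scene. Friction and masses are not known exactly. Their poses are not given: they have to be found in the camera images.
- unit: the UV exposure unit, fixed: white case, spanning x -135 to 160 mm (front, on the robot's side, to rear), y -170 to 170 mm (right to left); origin on the table. Inside, the level glass bed is 16 mm above the table, from x -123 to 45 and y -158 to 158 mm; walls at front and sides are 12 mm thick, tops at 60 mm; a housing (58 mm high) fills the case behind x = 45 mm
- fence_corner (a point): inner corner of the L fence on the bed, at bed level: x = 30, y = 145, z = 16 mm of the unit. The aluminium fence is 8 mm high and 8 to 10 mm thick; from this corner its rear face runs 142 mm to the unit's right (-y), its side face 97 mm to the unit's front (-x)
- guard (a joint): angle of the amber guard, rad: 0 shut (level), growing as the front edge rises; at its back stop, 1.64, just past upright, it stands by itself; below about 1.5 it sinks shut by its own weight at up to 1.4 rad/s, slowed by a damper (0.3 N m s/rad), unless the stay holds it: on the raised stay it rests at 1.40
- guard_hinge (a point): middle of the guard's hinge axis, at x = 110, y = 0, z = 64 mm of the unit; the axis runs along the unit's y. The guard is a 4 mm clear amber sheet, 0.4 kg, 330 mm wide, reaching 232 mm from the axis
- guard_handle (a point): middle of the guard's black handle, a round bar 10 mm thick and 120 mm long along the unit's y (free length between its posts 100 mm), its axis 210 mm from the hinge axis and 40 mm out from the guard's sheet on the outer side (straight above the sheet when shut)
- stay (a joint): angle of the prop stay, rad: 0 folded, lying along the outside of the unit's right wall, tip to the rear; grows as the tip rises up and forward to a stop at 1.134. A stiff pivot (0.1 N m) holds it anywhere. At its stop it carries a lug on the guard's right edge, whose weight keeps it there; swing it up or down only with the guard at its back stop
- stay_knob (a point): grip point on the stay's red knob, a round bar 14 mm thick along the unit's y from 194 to 258 mm right of the unit's middle (this point at 240 mm), 80 mm from the pivot. The pivot axis runs along the unit's y at x = 30, z = 35 mm of the unit; the stay is 133 mm long, its flat steel arm 184 to 190 mm right of the middle
- stamp1: finished stamp: wooden block 55 (own x) by 38 (own y) by 16 mm high with a pale face and a teal flower, 40 g, origin at the centre of its underside; starts on the bed of the unit. May be absent (None)
- stamp2: the same with a black flower; may be absent
- stamp3: the same with a blue flower; may be absent
- tray: the green open tray for finished stamps, fixed: 230 (own x) by 150 (own y) mm outside, 25 mm high, walls and floor 4 to 5 mm; origin at the centre of its underside. It stands to the left or the right of the unit, the cork pad on the other side
- plate: the new plate: clear block with a pink face on top, 80 (own x) by 50 (own y) by 14 mm high, about 80 g, origin at the centre of its underside; starts on the cork pad. Home, it lies on the bed with an end against the rear fence and a long side against the side fence, its origin at x = -10, y = 120, z = 16 mm of the unit
- pad: the fixed cork pad, 120 by 90 by 6 mm, origin at the centre of its underside
- inkpad_yellow: ink pad case 78 x 78 x 20 mm with a yellow label: leave alone. Origin of this and all below at the centre of the underside
- inkpad_teal: ink pad case 78 x 78 x 20 mm with a teal label: leave alone
- dauber_pink: sponge dauber, 38 mm across, 36 mm high, pink: leave alone
- dauber_blue: sponge dauber, 38 mm across, 36 mm high, blue: leave alone
- jar: white jar 48 mm across, 55 mm high: leave alone
- glue: bottle 38 mm across, 110 mm high, green cap: leave alone
Mind the look-alikes: they are no part of the job. Leave any purple look-alike of the plate alone.

How it is judged:
By the outcome, as a careful person would: the job done as asked, in the order asked, and still so for the second after the job is handed in, with the robot touching nothing.
Of stamp1, stamp2, stamp3 only 1 to 3 are there at a start; the rules pass over those that are not, and their reading is None.
At some moment in a run one of stamp1, stamp2, stamp3 may be knocked a few centimetres aside while the robot is not near it.
Once in a run the grip may slacken for a moment while it holds something.
It also fails if it takes over 210 s, if anything falls off the work surface, if the arm or the gripper's body presses on something with over 40 N, if the wrist force passes 120 N, or if a joint passes its speed limit or range.

### The arm

A 6-joint arm with a two-finger parallel gripper is mounted at the origin on the work surface. World frame = base frame: x ahead of the robot, y to its left, z up, the work surface at z = 0. Lengths are in m, angles in rad, forces in N, time in s.
With the tool pointing down it reaches from about 0.375 to 0.975 m from the base axis. Payload 3.8 kg.
Tool frame: the origin (TCP) lies midway between the tips of the shut fingers; the grasp point (between the pads) lies 19 mm behind it; z points along the fingers, y is the direction in which the jaws open and shut (so a half turn about z gives the same grasp; the last joint's range is limited). The gripper opens to 85 mm and grips with 20 to 120 N. Pads are 22 mm wide; open, the fingers measure 114 mm over their backs; the gripper's body (76 mm by 85 mm) begins 54 mm behind the grasp point. The pads swing forward as they close: fully open they stand 13 mm farther back than shut.
Start: joints at [1.177, 0.264, 1.604, -0, 1.274, -0.037], TCP at [0.236, 0.632, 0.231] pointing down, gripper open.
Joint ranges: [-2.63, 2.63], [-0.94, 2.18], [0.31, 2.57], [-1.31, 4.45], [0, 2.66], [-2.55, 2.55]. Speed limits (rad/s): [2.57, 2.57, 3.14, 3.14, 3.14, 3.14].

### API

Orientations are given as a rotation vector (axis times angle).
In Python, from workcell import bot gives the robot as it stands.
- The arm moves only by the tool drive_tool, never from a script. Its argument "deltas" is a list of rows, each an object with "hand": the opening, from 0 (shut) to 1 (fully open); "offset": the shift along the world's x, y, z in cm, a list of three; "angular": the turn, a rotation vector about the world's x, y, z in degrees, a list of three. A call has 1 to 8 rows; each row is the pose to reach, as a shift and turn from the pose commanded when the call began; what a row does not reach only later rows make up. A row lasts 1/8 s, in which the tool goes at most 62.5 mm and 10.7 degrees, less where a joint would pass 70% of its speed; a pose out of reach is approached as far as the arm can. A call with a gripper value outside its range is refused whole. The fingers move at their own pace and stop on an object; "force" is the grip in N (left out, the last holds). Time passes only in rows, so rows that repeat a pose let the fingers close. It gives the time, the measured TCP pose, the force and the opening at its end, in the units of the state.
- bot.read_state(): the state, without advancing time (a new reading comes with each control period).
- bot.read_camera(name): name is "scene" or "side" or "wrist"; returns a dict with "frame" (400x640x3 uint8, blue, green, red), "mtx" (3x3 intrinsics, pixels), "k1" (the pictures are not rectified: a ray, as slopes to the right and down, at radius r is drawn at 1 + k1 r^2 times it, then the intrinsics apply), "R" (3x3) and "t" (3): a world point X has camera coordinates R X + t. Camera axes: x right, y down, z forward; pixel columns grow to the right and rows downward; lengths in m; the calibration is good to about 2 mm. A picture is of the moment at which its call begins. There is no depth.
- bot.finish_job(): hands the job in, once; it reports no verdict.
The state is a dict: "time": time; "q": joint angles; "joint_vel": joint speeds; "joint_torque": joint torques, N m; "tool_pos": TCP position; "tcp_rot": TCP orientation; "wrist_force": force on the tool from outside, world axes, zero at the start; "torque": the same for the moment, N m; "width": opening from 0.0 (shut) to 1.0 (fully open).
Only numpy, scipy, OpenCV 4.12 (cv2) and the standard library are available. Lean on these libraries where they do the work, as an engineer would, in place of code of your own. Each camera call takes 0.05 s, during which the arm holds its last target. There are 200 camera calls.

## Working session

There is one attempt and no reset: what is moved stays moved. The work goes in short steps, Python scripts to look and compute and a tool call to move; the robot and the scene stay as the last step left them, time stands still between calls to the robot, and variables do not carry over. Pictures are saved under pics/ and viewed, about 12 in all and at most 16, crops included, and the job is handed in when it is done.

Besides the shell and the picture viewer there is one more tool, called after ">>>" as name(argument=value, ...) on one line, values as JSON. drive_tool: Moves the arm, as the interface text tells. Its arguments: {"type":"object","properties":{"deltas":{"type":"array"},"force":{"type":"number"}},"required":["deltas"]}

```bash
mkdir -p pics; ls
cat > h.py <<'E'
import numpy as np, cv2, json
from workcell import bot
from scipy.spatial.transform import Rotation as Ro
def snap(n,fn):
    c=bot.read_camera(n); cv2.imwrite(f'pics/{fn}.png',c['frame'])
    np.savez(f'pics/{fn}.npz',**{k:np.array(v) for k,v in c.items()}); return c
def load(fn): return dict(np.load(f'pics/{fn}.npz'))
def proj(c,X):
    p=np.atleast_2d(X)@c['R'].T+c['t']; s=p[:,:2]/p[:,2:]; r2=(s**2).sum(1,keepdims=True)
    s=s*(1+c['k1']*r2); return s@c['mtx'][:2,:2].T+c['mtx'][:2,2]
def ray(c,uv):
    uv=np.atleast_2d(np.float64(uv)); K=c['mtx']; d=np.linalg.solve(K,np.c_[uv,np.ones(len(uv))].T).T[:,:2]; s=d.copy()
    for _ in range(20): s=d/(1+c['k1']*(s**2).sum(1,keepdims=True))
    v=np.c_[s,np.ones(len(s))]@c['R']; return -c['R'].T@c['t'], v
def px(c,uv,z):
    o,v=ray(c,uv); return o+v*((z-o[2])/v[:,2:])
E
python3 - <<'E'
from h import *
for n in ['scene','side','wrist']:
    c=snap(n,n+'0'); print(n,c['mtx'].tolist(),c['k1'],(-c['R'].T@c['t']).round(3))
s=bot.read_state(); print({k:np.round(v,3) for k,v in s.items()})
a=[cv2.imread(f'pics/{n}0.png') for n in ['scene','side']]
E
```

```text
pics
scene [[379.21249506764127, 0.0, 325.5430985196092], [0.0, 379.21249506764127, 199.94861105389444], [0.0, 0.0, 1.0]] -0.08830166275815159 [ 1.272 -0.051  0.832]
side [[462.6007447530703, 0.0, 318.1397995778278], [0.0, 462.6007447530703, 200.2305070246278], [0.0, 0.0, 1.0]] -0.047279537662090663 [ 0.536 -1.205  1.146]
wrist [[300.36326278755513, 0.0, 315.32236989492367], [0.0, 300.36326278755513, 198.30894953898974], [0.0, 0.0, 1.0]] -0.025857473928848396 [0.16  0.659 0.372]
{'time': np.float64(0.15), 'q': array([ 1.177,  0.265,  1.605,  0.   ,  1.274, -0.037]), 'joint_vel': array([-0.001, -0.001, -0.003, -0.001, -0.001, -0.002]), 'joint_torque': array([ 1.0000e-03, -5.1591e+01, -3.6796e+01, -0.0000e+00,  8.0000e-03,
       -0.0000e+00]), 'tool_pos': array([0.236, 0.632, 0.23 ]), 'tcp_rot': array([-5.570e-01, -3.091e+00,  3.000e-03]), 'wrist_force': array([-0.113,  0.504, -0.336]), 'torque': array([-0.047,  0.013,  0.046]), 'width': np.float64(1.004)}
```

View pics/scene0.png

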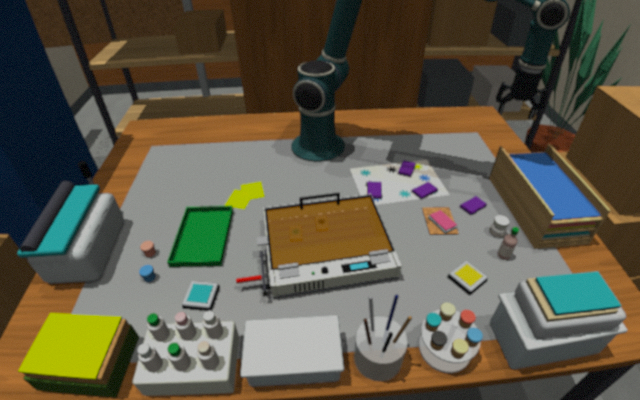

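View pics/side0.png

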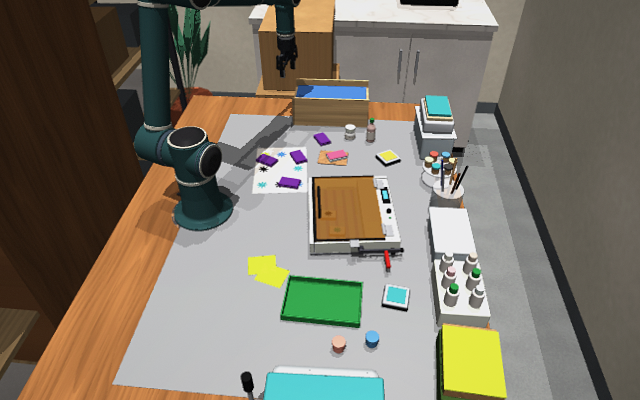

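Scene: the unit is in the middle, with the green tray on the right (-y) and the cork pad with the pink plate on the left (side ~337,156; scene ~442,220). Look-alikes are the purple plates at side (267,159), (298,157), (290,183) and (322,139). Next, an enlarged crop.

Run:
```python
from h import *
a=cv2.imread('pics/side0.png')[115:280,235:435]; cv2.imwrite('pics/c1.png',cv2.resize(a,(800,660),interpolation=cv2.INTER_CUBIC)[:600])
b=cv2.imread('pics/scene0.png')[185:305,230:470]; cv2.imwrite('pics/c2.png',cv2.resize(b,(800,400),interpolation=cv2.INTER_CUBIC))
```

```text
(no output)
```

View pics/c1.png

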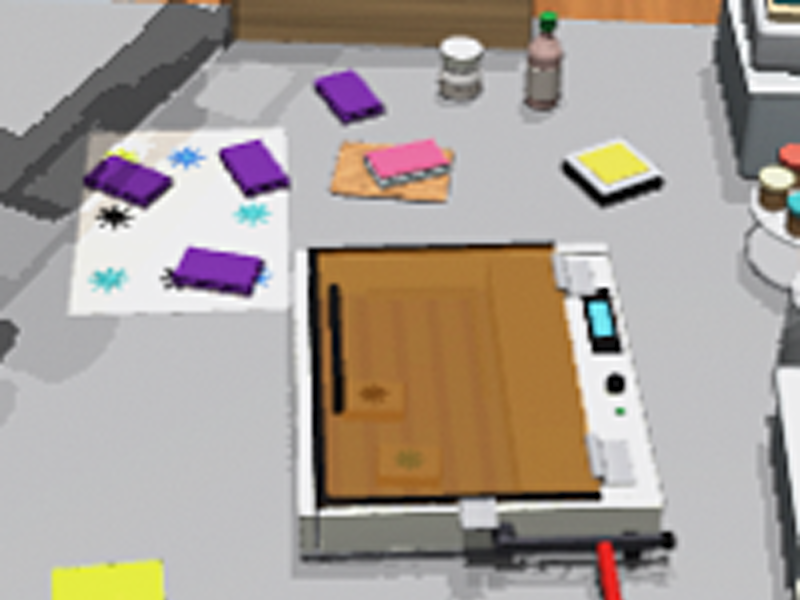

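View pics/c2.png

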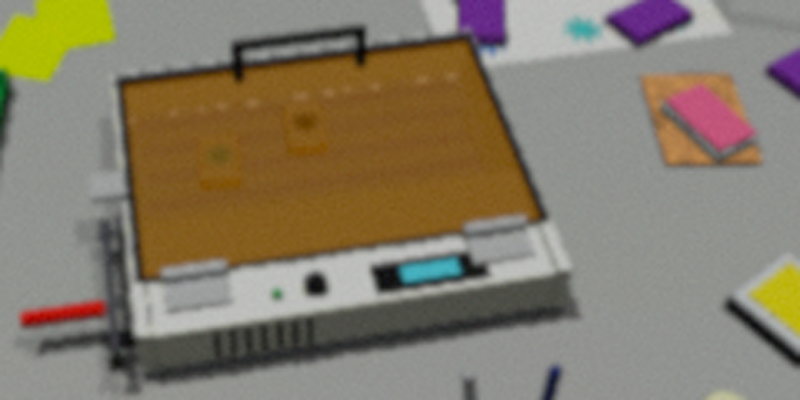

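```bash
cat > m.py <<'E'
from h import *
from scipy.optimize import least_squares
S,C=load('side0'),load('scene0')
c1=lambda u,v:(235+u/4,115+v/4); c2=lambda u,v:(230+u*.3,185+v*.3)
def fit(obs,x0):
    def r(p):
        R=np.array([[np.cos(p[2]),-np.sin(p[2])],[np.sin(p[2]),np.cos(p[2])]]); o=[]
        for cam,uv,X in obs:
            W=np.r_[R@np.array(X[:2])+p[:2],X[2]]; o.append(proj(cam,W)[0]-uv)
        return np.ravel(o)
    s=least_squares(r,x0,loss='soft_l1'); return s.x,r(s.x).reshape(-1,2).round(1).tolist()
U=[(S,c1(660,507),(.16,-.17,.058)),(S,c1(607,247),(.16,.17,.058)),(S,c1(297,250),(-.135,.17,.06)),(S,c1(300,515),(-.135,-.17,.06)),
(S,c1(322,505),(-.122,-.165,.066)),(S,c1(313,250),(-.122,.165,.066)),
(C,c2(119,78),(-.122,-.165,.066)),(C,c2(473,37),(-.122,.165,.066)),(C,c2(140,325),(.16,-.17,.058)),(C,c2(568,265),(.16,.17,.058)),(C,c2(145,372),(.16,-.17,0)),(C,c2(572,310),(.16,.17,0)),
(C,c2(236,45),(-.1,-.06,.106)),(C,c2(362,32),(-.1,.06,.106))]
if __name__=='__main__':
    p,r=fit(U,[.6,0,0]); print('unit',p.round(4),r)
    W=lambda u,h,d,z:[(u*.5,0,0)]
    pc=lambda cam,f,l,z,sx,sy:[(cam,f(*q),(sx*a,sy*b,z)) for q,(a,b) in zip(l,[(-1,1),(1,1),(1,-1),(-1,-1)])]
    idn=lambda u,v:(u,v)
    # tray, own x along world x: order rear/front from side view: (-x,+y),(+x,+y),(+x,-y),(-x,-y)
    t=pc(S,idn,[(287,277),(363,280),(360,326),(281,316)],.025,.115,.075)
    t2=pc(C,idn,[(232,207),(222,264),(171,264),(187,208)],.025,.115,.075)
    print('S',px(S,[o[1] for o in t],.025).round(3).tolist(),'C',px(C,[o[1] for o in t2],.025).round(3).tolist())
    print('tray',fit(t+t2,[.5,-.3,0]))
    a=[c1(363,157),c1(437,140),c1(453,157),c1(380,178)]; b=[c2(700,85),c2(755,125),c2(718,150),c2(665,100)]
    print('plate S',px(S,a,.02).round(3).tolist(),'C',px(C,b,.02).round(3).tolist())
E
python3 m.py
```

```text
unit [ 0.527  -0.0034  0.1179] [[1.3, -0.9], [-0.2, -1.2], [-0.7, -0.5], [0.1, -0.8], [-1.5, -0.8], [-1.2, -1.0], [-0.7, -0.9], [-0.5, -2.1], [-1.2, 3.4], [2.0, 1.1], [-0.3, 2.7], [-2.0, 1.2], [-0.8, -0.7], [1.6, -1.8]]
S [[0.352, -0.305, 0.025], [0.586, -0.297, 0.025], [0.581, -0.462, 0.025], [0.355, -0.447, 0.025]] C [[0.37, -0.294, 0.025], [0.601, -0.294, 0.025], [0.593, -0.437, 0.025], [0.365, -0.439, 0.025]]
tray (array([ 0.4714738 , -0.37157172, -0.00415547]), [[1.8, -2.1], [0.1, -0.0], [2.0, -4.4], [0.5, -0.4], [-0.2, -2.8], [-0.3, -4.0], [-3.1, -1.8], [-1.7, -1.7]])
plate S [[0.422, 0.355, 0.02], [0.497, 0.392, 0.02], [0.515, 0.363, 0.02], [0.442, 0.32, 0.02]] C [[0.428, 0.362, 0.02], [0.485, 0.398, 0.02], [0.513, 0.354, 0.02], [0.446, 0.323, 0.02]]
```

>>> drive_tool(deltas=[{"hand": 1,"offset": [10,-32,4],"angular": [0,0,-31.4]},{"hand": 1,"offset": [10,-32,4],"angular": [0,0,-31.4]},{"hand": 1,"offset": [10,-32,4],"angular": [0,0,-31.4]},{"hand": 1,"offset": [10,-32,4],"angular": [0,0,-31.4]},{"hand": 1,"offset": [10,-32,4],"angular": [0,0,-31.4]},{"hand": 1,"offset": [10,-32,4],"angular": [0,0,-31.4]},{"hand": 1,"offset": [16,-64.7,12],"angular": [0,0,-62.8]},{"hand": 1,"offset": [16,-64.7,12],"angular": [0,0,-62.8]}])

```text
time: 1.15
tool_pos: [0.3575, 0.1913, 0.3005]
tcp_rot: [1.882, 2.515, -0.001]
wrist_force: [0.3, 1.2, 1.3]
width: 1.001
```

>>> drive_tool(deltas=[{"hand": 1,"offset": [4,-20.6,5],"angular": [0,0,-9]},{"hand": 1,"offset": [4,-20.6,5],"angular": [0,0,-9]},{"hand": 1,"offset": [4,-20.6,5],"angular": [0,0,-9]},{"hand": 1,"offset": [4,-20.6,5],"angular": [0,0,-9]},{"hand": 1,"offset": [4,-20.6,5],"angular": [0,0,-9]},{"hand": 1,"offset": [4,-20.6,5],"angular": [0,0,-9]},{"hand": 1,"offset": [4,-20.6,5],"angular": [0,0,-9]}])

```text
time: 2.02
tool_pos: [0.3973, -0.0119, 0.3499]
tcp_rot: [-2.065, -2.366, 0.0]
wrist_force: [-0.0, 0.6, -0.1]
width: 0.998
```

Run:
```python
from h import *
c=snap('wrist','w1'); s=bot.read_state(); print(s['tool_pos'],s['tcp_rot'],s['q'].round(3) if hasattr(s['q'],'round') else s['q'])
a=cv2.resize(c['frame'],(800,500),interpolation=cv2.INTER_CUBIC); cv2.imwrite('pics/w1b.png',a)
```

```text
[ 0.39735945 -0.01194302  0.35005428] [-2.06484950e+00 -2.36664825e+00  4.12988855e-04] [-0.093 -0.334  1.969  0.     1.507 -0.229]
```

View pics/w1b.png

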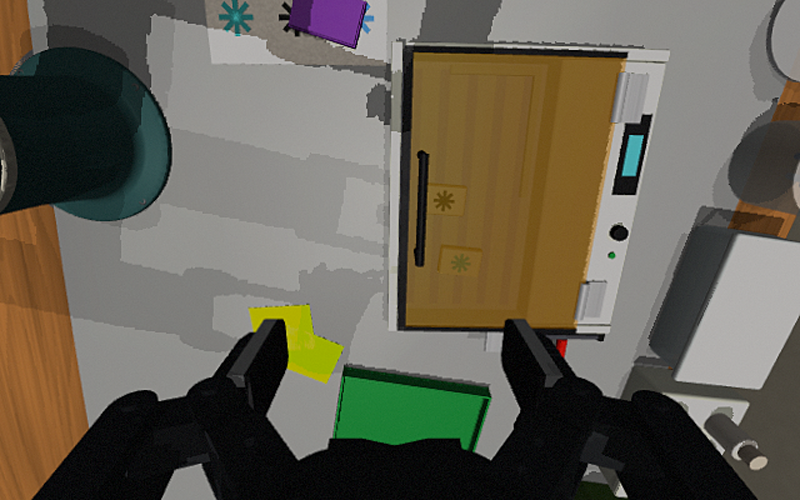

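The wrist view shows the two stamps under the guard (teal/green ~(460,262), black ~(443,200)) and the handle at (421,153)–(419,264). I'll refit the unit with these points.

Run:
```python
from m import *
Wc=load('w1'); w=lambda u,v:(u*.8,v*.8)
V=[(Wc,w(392,41),(-.135,.17,.06)),(Wc,w(670,50),(.16,.17,.058)),(Wc,w(608,335),(.16,-.17,.058)),(Wc,w(389,331),(-.135,-.17,.06)),(Wc,w(406,46),(-.122,.165,.066)),(Wc,w(400,329),(-.122,-.165,.066)),(Wc,w(423,153),(-.1,.06,.106)),(Wc,w(419,264),(-.1,-.06,.106))]
p,r=fit(V,[.53,0,.12]); print('W',p.round(4),r)
p,r=fit(V+U[:6],[.53,0,.12]); print('W+S',p.round(4),r)
p,r=fit(V*2+U,[.53,0,.12]); print('all',p.round(4))
R=Ro.from_euler('z',p[2]).as_matrix()
for n,X in dict(handle=(-.1,0,.106),knob=(.11,-.244,.035)).items(): print(n,R@X+np.r_[p[:2],0])
print('tray',px(Wc,[w(343,367),w(490,386),w(475,448)],.025),'stampcent',px(Wc,[w(443,200),w(460,262)],.032))
print(Wc['R'],-Wc['R'].T@Wc['t'])
```

```text
W [ 0.5266 -0.0046  0.1147] [[-0.1, -0.5], [0.9, 0.2], [0.8, -1.1], [-1.6, 0.2], [-1.2, -0.9], [-2.3, 1.2], [1.2, 0.5], [0.5, 1.4]]
W+S [ 0.5269 -0.0049  0.1145] [[0.1, -0.3], [1.1, 0.4], [0.9, -0.9], [-1.5, 0.3], [-1.0, -0.7], [-2.2, 1.3], [1.4, 0.6], [0.6, 1.6], [1.2, -0.4], [-0.0, -0.9], [-0.6, -0.4], [-0.2, -0.6], [-1.7, -0.6], [-1.2, -0.9]]
all [ 0.5267 -0.0045  0.1152]
handle [ 0.42734489 -0.01602398  0.106     ]
knob [ 0.66399565 -0.2342725   0.035     ]
tray [[ 0.35779969 -0.27766699  0.025     ]
 [ 0.57893402 -0.28195434  0.025     ]
 [ 0.5813755  -0.40290216  0.025     ]] stampcent [[ 0.45851191 -0.01317727  0.032     ]
 [ 0.49483636 -0.09080408  0.032     ]]
[[ 9.90883956e-01  1.34716339e-01  7.03061077e-04]
 [ 1.27725326e-01 -9.41096654e-01  3.13086777e-01]
 [ 4.28395527e-02 -3.10142865e-01 -9.49724263e-01]] [0.38629172 0.06689208 0.49142656]
```

>>> drive_tool(deltas=[{"hand": 0.6,"offset": [3,-0.4,-20],"angular": [0,0,-1.2]},{"hand": 0.6,"offset": [3,-0.4,-20],"angular": [0,0,-1.2]},{"hand": 0.6,"offset": [3,-0.4,-20],"angular": [0,0,-1.2]},{"hand": 0.6,"offset": [3,-0.4,-20],"angular": [0,0,-1.2]},{"hand": 0.6,"offset": [3,-0.4,-26.3],"angular": [0,0,-1.2]},{"hand": 0.6,"offset": [3,-0.4,-26.3],"angular": [0,0,-1.2]},{"hand": 0.6,"offset": [3,-0.4,-26.3],"angular": [0,0,-1.2]}])

```text
time: 2.95
tool_pos: [0.4297, -0.0169, 0.09]
tcp_rot: [2.09, 2.342, 0.003]
wrist_force: [0.5, -0.3, 0.5]
width: 0.603
```

>>> drive_tool(deltas=[{"hand": 0,"offset": [0,0,0],"angular": [0,0,0]},{"hand": 0,"offset": [0,0,0],"angular": [0,0,0]},{"hand": 0,"offset": [0,0,0],"angular": [0,0,0]},{"hand": 0,"offset": [0,0,0],"angular": [0,0,0]},{"hand": 0,"offset": [0,0,0],"angular": [0,0,0]},{"hand": 0,"offset": [0,0,0],"angular": [0,0,0]}], force=30)

```text
time: 3.7
tool_pos: [0.4266, -0.0174, 0.0892]
tcp_rot: [-2.091, -2.343, 0.003]
wrist_force: [-8.0, -2.2, 11.3]
width: 0.103
```

Run:
```python
from h import *
s=bot.read_state(); print(s['tool_pos'],s['tcp_rot'],s['wrist_force'],s['width'])
# arc offsets (unit x,z) from shut for several theta
p=np.array([.5267,-.0045,.1152])
h=lambda t:np.array([.11-.21*np.cos(t)+.04*np.sin(t),.064+.002*0+.21*np.sin(t)+.04*np.cos(t)])
for t in np.arange(.1,1.65,.1).tolist()+[1.64]:
    d=(h(t)-h(0))*100; print(round(t,2),np.round([d[0]*np.cos(p[2]),d[0]*np.sin(p[2]),d[1]],2))
```

```text
[ 0.42661476 -0.01743579  0.08918002] [-2.09112334 -2.34265241  0.00345514] [-8.02894187 -2.24348111 11.29813651] 0.10327217486147935
0.1 [0.5  0.06 2.08]
0.2 [1.21 0.14 4.09]
0.3 [2.11 0.24 6.03]
0.4 [3.19 0.37 7.86]
0.5 [4.46 0.52 9.58]
0.6 [ 5.89  0.68 11.16]
0.7 [ 7.47  0.86 12.59]
0.8 [ 9.18  1.06 13.85]
0.9 [11.01  1.27 14.94]
1.0 [12.93  1.5  15.83]
1.1 [14.94  1.73 16.53]
1.2 [17.01  1.97 17.02]
1.3 [19.11  2.21 17.3 ]
1.4 [21.23  2.46 17.37]
1.5 [23.35  2.7  17.23]
1.6 [25.44  2.94 16.87]
1.64 [26.27  3.04 16.67]
```

>>> drive_tool(deltas=[{"hand": 0,"offset": [0.5,0.06,2.08],"angular": [0,0,0]},{"hand": 0,"offset": [1.2,0.14,4.1],"angular": [0,0,0]},{"hand": 0,"offset": [2.1,0.24,6.0],"angular": [0,0,0]},{"hand": 0,"offset": [3.2,0.37,7.9],"angular": [0,0,0]},{"hand": 0,"offset": [4.5,0.52,9.6],"angular": [0,0,0]},{"hand": 0,"offset": [5.9,0.68,11.2],"angular": [0,0,0]},{"hand": 0,"offset": [7.5,0.86,12.6],"angular": [0,0,0]},{"hand": 0,"offset": [9.2,1.06,13.9],"angular": [0,0,0]}])

```text
time: 4.7
tool_pos: [0.516, -0.0069, 0.2288]
tcp_rot: [-2.089, -2.339, 0.009]
wrist_force: [-10.9, -0.5, 9.4]
width: 0.103
```

>>> drive_tool(deltas=[{"hand": 0,"offset": [1.8,0.21,1.05],"angular": [0,0,0]},{"hand": 0,"offset": [3.7,0.44,1.95],"angular": [0,0,0]},{"hand": 0,"offset": [5.7,0.67,2.65],"angular": [0,0,0]},{"hand": 0,"offset": [7.8,0.91,3.15],"angular": [0,0,0]},{"hand": 0,"offset": [9.9,1.15,3.4],"angular": [0,0,0]},{"hand": 0,"offset": [12.0,1.4,3.5],"angular": [0,0,0]},{"hand": 0,"offset": [14.1,1.64,3.35],"angular": [0,0,0]},{"hand": 0,"offset": [16.2,1.9,2.95],"angular": [0,0,0]}])

```text
time: 5.7
tool_pos: [0.6823, 0.0128, 0.2579]
tcp_rot: [2.092, 2.343, 0.001]
wrist_force: [-2.1, -0.5, -4.0]
width: 0.101
```

>>> drive_tool(deltas=[{"hand": 0,"offset": [0.7,0.1,-0.2],"angular": [0,0,0]},{"hand": 0,"offset": [0.9,0.1,-0.25],"angular": [0,0,0]},{"hand": 0,"offset": [0.9,0.1,-0.25],"angular": [0,0,0]}])

```text
time: 6.08
tool_pos: [0.6892, 0.0136, 0.2557]
tcp_rot: [-2.091, -2.342, 0.002]
wrist_force: [-6.4, 0.6, 7.9]
width: 0.1
```

Run:
```python
from h import *
s=bot.read_state(); print(s['tool_pos'],s['tcp_rot'],s['wrist_force'],s['width'],s['q'])
snap('side','s2')
a=cv2.imread('pics/side0.png')
b=cv2.imread('pics/s2.png')[100:290,220:440]; cv2.imwrite('pics/s2b.png',cv2.resize(b,(690,596),interpolation=cv2.INTER_CUBIC))
```

```text
[0.68923178 0.01359669 0.25572096] [-2.09149387e+00 -2.34224896e+00  1.77772816e-03] [-6.4415267   0.63552941  7.89234142] 0.0999403609530013 [-1.64500160e-02  2.79152687e-01  1.54004457e+00  9.55477054e-05
  1.32423476e+00 -1.29465203e-01]
```

View pics/s2b.png

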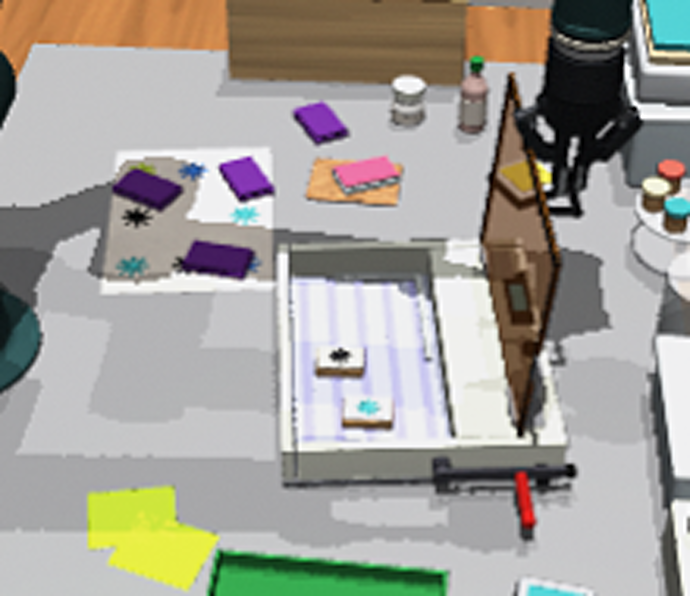

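The guard is at its back stop. It shows two stamps, black at (340,355) and teal at (368,408), with no third visible. Now release the handle and go to the stay knob.

>>> drive_tool(deltas=[{"hand": 0.3,"offset": [0,0,0],"angular": [0,0,0]},{"hand": 0.3,"offset": [0,0,0],"angular": [0,0,0]},{"hand": 0.3,"offset": [0,0,0],"angular": [0,0,0]},{"hand": 0.3,"offset": [0,0,3],"angular": [0,0,0]},{"hand": 0.3,"offset": [0,0,8],"angular": [0,0,0]},{"hand": 0.3,"offset": [0,0,12],"angular": [0,0,0]},{"hand": 0.3,"offset": [0,0,12],"angular": [0,0,0]}])

```text
time: 7.0
tool_pos: [0.6926, 0.0135, 0.3792]
tcp_rot: [2.088, 2.338, 0.009]
wrist_force: [-0.1, -0.4, -0.3]
width: 0.3
```

>>> drive_tool(deltas=[{"hand": 0.3,"offset": [-1.8,-30.5,0],"angular": [34.8,4,0]},{"hand": 0.3,"offset": [-1.8,-30.5,0],"angular": [34.8,4,0]},{"hand": 0.3,"offset": [-1.8,-30.5,0],"angular": [34.8,4,0]},{"hand": 0.6,"offset": [-1.8,-30.5,0],"angular": [34.8,4,0]},{"hand": 0.6,"offset": [-1.8,-30.5,0],"angular": [34.8,4,0]},{"hand": 0.6,"offset": [-1.8,-30.5,-25],"angular": [34.8,4,0]},{"hand": 0.6,"offset": [-1.8,-30.5,-25],"angular": [34.8,4,0]},{"hand": 0.6,"offset": [-1.8,-30.5,-25],"angular": [34.8,4,0]}])

```text
time: 8.0
tool_pos: [0.6718, -0.2916, 0.1822]
tcp_rot: [-1.753, -1.96, -0.551]
wrist_force: [1.1, -0.6, -0.0]
width: 0.599
```

Run:
```python
from h import *
s=bot.read_state(); print(s['tool_pos'],s['tcp_rot'],s['wrist_force'],s['q']); print(Ro.from_rotvec(s['tcp_rot']).as_matrix().round(3))
p=[.5267,-.0045,.1152]
c=snap('side','s3');k=snap('scene','k3');w=snap('wrist','w3')
f=lambda n,t,l:cv2.resize(cv2.imread(f'pics/{n}.png')[t:t+150,l:l+200],(400,300),interpolation=cv2.INTER_CUBIC)
cv2.imwrite('pics/m3.png',np.vstack([np.hstack([f('s3',140,300),f('k3',180,200)]),np.hstack([cv2.resize(w['frame'],(400,250)),np.zeros((250,400,3),np.uint8)])]))
```

```text
[ 0.67182754 -0.29164333  0.18221483] [-1.75310234 -1.95975864 -0.55137347] [ 1.06981679 -0.58062246 -0.02194094] [-0.64360301  0.66493632  1.24180049  0.43251743  1.67474519 -0.806904  ]
[[-0.09   0.994 -0.066]
 [ 0.813  0.112  0.571]
 [ 0.575 -0.003 -0.818]]
```

View pics/m3.png

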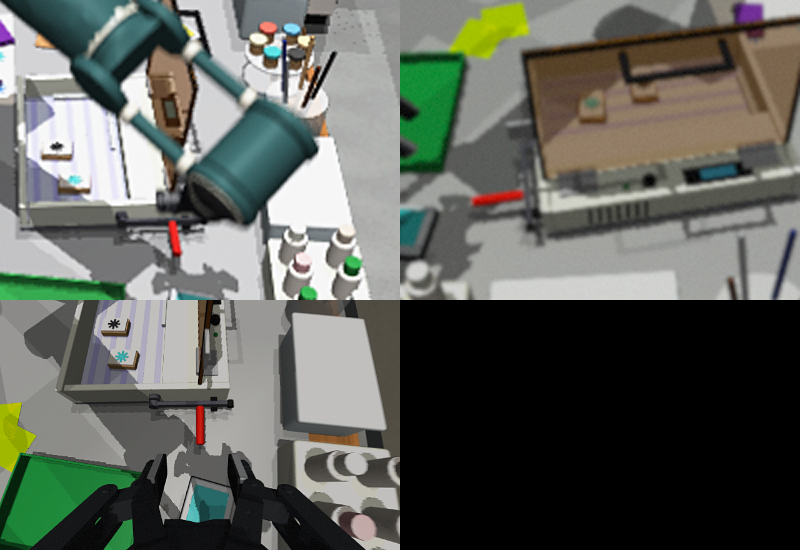

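Run:
```python
from h import *
p=[.5267,-.0045,.1152]; R=Ro.from_euler('z',p[2]).as_matrix()
W=R@np.array([[.11,-.194,.035],[.11,-.258,.035]]).T; W=W.T+[p[0],p[1],0]
for n in ['w3','k3','s3']:
    c=load(n); q=proj(c,W); print(n,q.round(1).tolist())
    f=c['frame'].astype(int); m=(f[...,2]>150)&(f[...,1]<70)&(f[...,0]<70); u=q.mean(0)
    ys,xs=np.nonzero(m); g=np.hypot(xs-u[0],ys-u[1])<50; P=np.c_[xs,ys][g].astype(float); cc=P.mean(0); d=np.linalg.svd(P-cc)[2][0]; t=(P-cc)@d; print(cc.round(1),(cc+d*t.min()).round(1),(cc+d*t.max()).round(1))
```

```text
w3 [[319.4, 172.7], [319.9, 231.3]]
[319.6 199.5] [319.6 169. ] [319.5 229. ]
k3 [[260.5, 276.7], [235.8, 280.2]]
[248.5 278.1] [260.1 276.5] [236.  279.8]
s3 [[386.1, 251.9], [388.9, 267.2]]
[386.6 257.8] [385.3 249.9] [388.1 266.2]
```

>>> drive_tool(deltas=[{"hand": 0.6,"offset": [0,0,-6.4],"angular": [0,0,0]},{"hand": 0.6,"offset": [0,0,-6.4],"angular": [0,0,0]},{"hand": 0.6,"offset": [0,0,-6.4],"angular": [0,0,0]},{"hand": 0.6,"offset": [0,0,-6.4],"angular": [0,0,0]}])

```text
time: 8.65
tool_pos: [0.6745, -0.2925, 0.1263]
tcp_rot: [-1.754, -1.968, -0.554]
wrist_force: [0.9, 0.1, -0.8]
width: 0.602
```

>>> drive_tool(deltas=[{"hand": 0.6,"offset": [-0.4,2.3,-3.5],"angular": [0,0,0]},{"hand": 0.6,"offset": [-0.8,4.7,-7],"angular": [0,0,0]},{"hand": 0.6,"offset": [-1.2,7.0,-10.6],"angular": [0,0,0]},{"hand": 0.6,"offset": [-1.2,7.0,-10.6],"angular": [0,0,0]},{"hand": 0,"offset": [-1.2,7.0,-10.6],"angular": [0,0,0]},{"hand": 0,"offset": [-1.2,7.0,-10.6],"angular": [0,0,0]},{"hand": 0,"offset": [-1.2,7.0,-10.6],"angular": [0,0,0]},{"hand": 0,"offset": [-1.2,7.0,-10.6],"angular": [0,0,0]}])

```text
time: 9.65
tool_pos: [0.6626, -0.2237, 0.0189]
tcp_rot: [-1.755, -1.966, -0.555]
wrist_force: [0.5, -3.0, 6.6]
width: 0.152
```

Run:
```python
from h import *
s=bot.read_state(); print(s['tool_pos'],s['tcp_rot'],s['wrist_force'],s['width'])
y=.1152
for t in np.r_[np.arange(.142,1.2,.142)]:
    d=np.array([.08*(np.cos(t)-1),.08*np.sin(t)])*100; print(round(t,3),np.round([d[0]*np.cos(y),d[0]*np.sin(y),d[1]],2))
```

```text
[ 0.66260941 -0.22370006  0.01891788] [-1.75544039 -1.96618077 -0.5546874 ] [ 0.5351354  -3.01783164  6.64544281] 0.15174073919944198
0.142 [-0.08 -0.01  1.13]
0.284 [-0.32 -0.04  2.24]
0.426 [-0.71 -0.08  3.31]
0.568 [-1.25 -0.14  4.3 ]
0.71 [-1.92 -0.22  5.21]
0.852 [-2.71 -0.31  6.02]
0.994 [-3.61 -0.42  6.71]
1.136 [-4.6  -0.53  7.26]
```

>>> drive_tool(deltas=[{"hand": 0,"offset": [-0.08,0,1.13],"angular": [0,0,0]},{"hand": 0,"offset": [-0.32,-0.04,2.24],"angular": [0,0,0]},{"hand": 0,"offset": [-0.71,-0.08,3.3],"angular": [0,0,0]},{"hand": 0,"offset": [-1.25,-0.14,4.3],"angular": [0,0,0]},{"hand": 0,"offset": [-1.92,-0.22,5.2],"angular": [0,0,0]},{"hand": 0,"offset": [-2.7,-0.3,6.0],"angular": [0,0,0]},{"hand": 0,"offset": [-3.6,-0.42,6.7],"angular": [0,0,0]},{"hand": 0,"offset": [-4.7,-0.54,7.3],"angular": [0,0,0]}])

```text
time: 10.65
tool_pos: [0.6205, -0.2288, 0.0946]
tcp_rot: [-1.76, -1.972, -0.565]
wrist_force: [10.9, 0.2, 5.6]
width: 0.152
```

>>> drive_tool(deltas=[{"hand": 0,"offset": [-0.3,0,0.1],"angular": [0,0,0]},{"hand": 0,"offset": [-0.3,0,0.1],"angular": [0,0,0]}])

```text
time: 10.9
tool_pos: [0.6166, -0.2292, 0.0959]
tcp_rot: [-1.76, -1.971, -0.563]
wrist_force: [9.2, -2.3, 11.8]
width: 0.15
```

Run:
```python
from h import *
s=bot.read_state(); print(s['tool_pos'],s['tcp_rot'],s['wrist_force'],s['width'])
```

```text
[ 0.61662076 -0.22922925  0.09594815] [-1.75997724 -1.97079748 -0.56339023] [ 9.24289499 -2.27619486 11.83681072] 0.15034467602048557
```

>>> drive_tool(deltas=[{"hand": 0.5,"offset": [0,0,0],"angular": [0,0,0]},{"hand": 0.5,"offset": [0,0,0],"angular": [0,0,0]},{"hand": 0.5,"offset": [0,0,0],"angular": [0,0,0]},{"hand": 0.5,"offset": [0.35,-2.9,4.1],"angular": [0,0,0]},{"hand": 0.5,"offset": [0.7,-5.7,8.2],"angular": [0,0,0]},{"hand": 0.5,"offset": [0.7,-8,14],"angular": [0,0,0]},{"hand": 0.5,"offset": [0.7,-8,20],"angular": [0,0,0]}])

```text
time: 11.78
tool_pos: [0.6169, -0.3084, 0.2899]
tcp_rot: [-1.754, -1.958, -0.551]
wrist_force: [0.8, -0.3, 0.6]
width: 0.497
```

>>> drive_tool(deltas=[{"hand": 0.3,"offset": [0,0,12],"angular": [-34.8,-4,0]},{"hand": 0.3,"offset": [0,0,12],"angular": [-34.8,-4,0]},{"hand": 0.3,"offset": [2,10,12],"angular": [-34.8,-4,0]},{"hand": 0.3,"offset": [6.7,31.5,12],"angular": [-34.8,-4,0]},{"hand": 0.3,"offset": [6.7,31.5,12],"angular": [-34.8,-4,0]},{"hand": 0.3,"offset": [6.7,31.5,12],"angular": [-34.8,-4,0]},{"hand": 0.3,"offset": [6.7,31.5,12],"angular": [-34.8,-4,0]},{"hand": 0.3,"offset": [6.7,31.5,12],"angular": [-34.8,-4,0]}])

```text
time: 12.78
tool_pos: [0.6846, 0.0126, 0.4087]
tcp_rot: [-2.085, -2.347, 0.001]
wrist_force: [-0.3, -0.8, 0.2]
width: 0.299
```

Run:
```python
from h import *
s=bot.read_state(); print(s['tool_pos'],s['tcp_rot'],s['wrist_force'],s['width'])
f=lambda n,t,l:cv2.resize(n['frame'][t:t+150,l:l+200],(400,300),interpolation=cv2.INTER_CUBIC)
a,k,w=snap('side','s4'),snap('scene','k4'),snap('wrist','w4')
cv2.imwrite('pics/m4.png',np.hstack([f(a,140,280),f(k,180,200)]))
```

```text
[0.68457686 0.01264745 0.40872497] [-2.08476042e+00 -2.34681772e+00  8.38854028e-04] [-0.27662786 -0.8042353   0.16808566] 0.2988413623883221
```

View pics/m4.png

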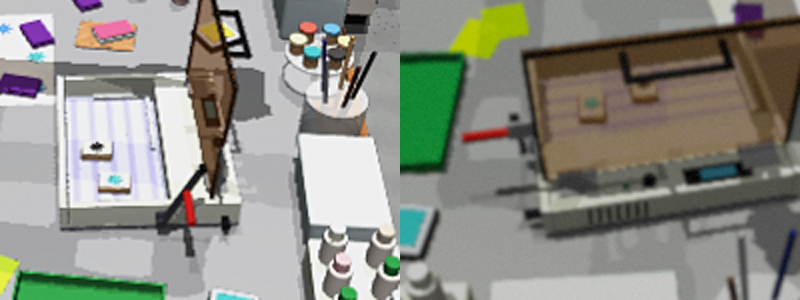

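>>> drive_tool(deltas=[{"hand": 0.3,"offset": [0.5,0.1,-6],"angular": [0,0,0]},{"hand": 0.3,"offset": [0.5,0.1,-11],"angular": [0,0,0]},{"hand": 0.3,"offset": [0.5,0.1,-15.3],"angular": [0,0,0]},{"hand": 0.3,"offset": [0.5,0.1,-15.3],"angular": [0,0,0]},{"hand": 0,"offset": [0.5,0.1,-15.3],"angular": [0,0,0]},{"hand": 0,"offset": [0.5,0.1,-15.3],"angular": [0,0,0]},{"hand": 0,"offset": [0.5,0.1,-15.3],"angular": [0,0,0]},{"hand": 0,"offset": [0.5,0.1,-15.3],"angular": [0,0,0]}])

```text
time: 13.92
tool_pos: [0.6898, 0.007, 0.2571]
tcp_rot: [2.092, 2.341, -0.003]
wrist_force: [-0.2, -6.4, -1.2]
width: 0.098
```

>>> drive_tool(deltas=[{"hand": 0,"offset": [-0.8,-0.1,0.2],"angular": [0,0,0]},{"hand": 0,"offset": [-1.7,-0.2,0.35],"angular": [0,0,0]},{"hand": 0,"offset": [-2.5,-0.3,0.5],"angular": [0,0,0]},{"hand": 0,"offset": [-3.3,-0.38,0.6],"angular": [0,0,0]},{"hand": 0,"offset": [-4.1,-0.47,0.65],"angular": [0,0,0]},{"hand": 0,"offset": [-4.6,-0.53,0.7],"angular": [0,0,0]},{"hand": 0,"offset": [-5.0,-0.58,0.7],"angular": [0,0,0]},{"hand": 0,"offset": [-5.0,-0.58,0.7],"angular": [0,0,0]}])

```text
time: 14.92
tool_pos: [0.6402, 0.0012, 0.265]
tcp_rot: [2.091, 2.34, -0.002]
wrist_force: [1.2, -6.5, 0.2]
width: 0.101
```

>>> drive_tool(deltas=[{"hand": 0.27,"offset": [0,0,0],"angular": [0,0,0]},{"hand": 0.27,"offset": [0,0,0],"angular": [0,0,0]},{"hand": 0.27,"offset": [0,0,0],"angular": [0,0,0]},{"hand": 0.27,"offset": [0,0,5],"angular": [0,0,0]},{"hand": 0.27,"offset": [0,0,10],"angular": [0,0,0]},{"hand": 0.27,"offset": [0,0,14],"angular": [0,0,0]},{"hand": 0.27,"offset": [0,0,14],"angular": [0,0,0]}])

```text
time: 15.8
tool_pos: [0.6414, 0.0037, 0.4097]
tcp_rot: [2.087, 2.339, 0.009]
wrist_force: [0.3, -0.4, -0.7]
width: 0.269
```

>>> drive_tool(deltas=[{"hand": 0.27,"offset": [-8,-5,0],"angular": [0,0,0]},{"hand": 0.27,"offset": [-19,-12,0],"angular": [0,0,0]},{"hand": 0.27,"offset": [-19,-12,0],"angular": [0,0,0]},{"hand": 0.27,"offset": [-19,-12,-5],"angular": [0,0,0]},{"hand": 1,"offset": [-19,-12,-5],"angular": [0,0,0]},{"hand": 1,"offset": [-19,-12,-5],"angular": [0,0,0]},{"hand": 1,"offset": [-19,-12,-5],"angular": [0,0,0]}])

```text
time: 16.68
tool_pos: [0.4521, -0.1167, 0.3567]
tcp_rot: [2.089, 2.341, 0.003]
wrist_force: [-0.9, -0.7, 0.2]
width: 0.888
```

Run:
```python
from h import *
s=bot.read_state(); print(s['tool_pos'],s['tcp_rot'],s['wrist_force'],s['width'],s['q'])
a,k,w=snap('side','s5'),snap('scene','k5'),snap('wrist','w5')
f=lambda n,t,l:cv2.resize(n['frame'][t:t+150,l:l+200],(400,300),interpolation=cv2.INTER_CUBIC)
W=cv2.resize(w['frame'],(800,500),interpolation=cv2.INTER_CUBIC)[:300]
cv2.imwrite('pics/m5.png',np.vstack([np.hstack([f(a,140,280),f(k,180,200)]),W]))
```

```text
[ 0.4520777  -0.11666428  0.35670603] [2.08855728 2.34119959 0.00349316] [-0.89088588 -0.67396972  0.15598672] 0.8881173338413799 [-3.06143747e-01 -1.95478503e-01  1.85159883e+00  3.15448263e-04
  1.48073832e+00 -4.20113931e-01]
```

View pics/m5.png

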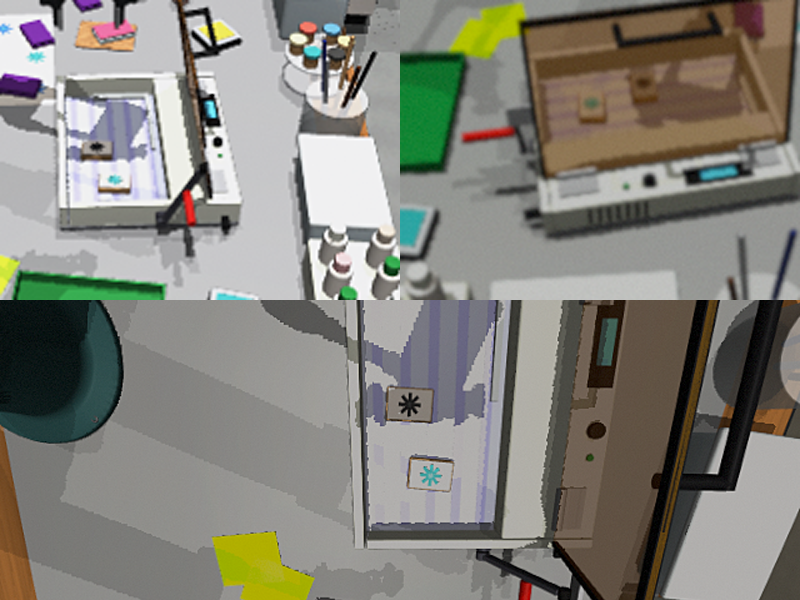

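The guard rests on the stay with nothing held. The two stamps in the wrist view are black (410,404) and teal (431,474). Next I'll measure stamps, tray and plate.

```bash
cat > fitbox.py <<'E'
from h import *
from scipy.optimize import minimize
def fitbox(views,dims,z0,x0):   # views: (cam,mask); silhouette of box dims at z0 ; full 3D hull
    a,b,h=np.array(dims)/[2,2,1]
    P=np.array([[i*a,j*b,k] for i in(-1,1) for j in(-1,1) for k in((z0,z0+h) if h else (z0,))])
    def cost(p):
        R=Ro.from_euler('z',p[2]).as_matrix(); c=0
        for cam,m in views:
            q=cv2.convexHull(np.float32(proj(cam,P@R.T+[p[0],p[1],0])))
            im=np.zeros(m.shape,np.uint8); cv2.fillConvexPoly(im,np.int32(q*16),255,cv2.LINE_AA,4)
            A=im/255.; c+=np.minimum(A,m).sum()/np.maximum(A,m).sum()
        return -c/len(views)
    best=None
    for s in (.02,.006,.002):
        r=minimize(cost,x0,method='Nelder-Mead',options=dict(initial_simplex=[np.add(x0,d) for d in([0,0,0],[s,0,0],[0,s,0],[0,0,s*8])],xatol=1e-4,fatol=1e-5)); x0=r.x
    return r.x,r.fun
def comp(m,uv,rad=12):
    n,l,st,ce=cv2.connectedComponentsWithStats(m.astype(np.uint8)); 
    d=np.hypot(*(ce-uv).T)+(st[:,4]<15)*1e4; d[0]=1e9; return (l==d.argmin()).astype(float)
E
python3 - <<'E'
from fitbox import *
S,C,W=load('side0'),load('scene0'),load('w5')
hsv=lambda c:cv2.cvtColor(c['frame'],cv2.COLOR_BGR2HSV)
def gm(c,uv): h=hsv(c); return comp((h[...,0]>50)&(h[...,0]<72)&(h[...,1]>130)&(h[...,2]>35),uv)
v=[(S,gm(S,(322,300))),(C,gm(C,(203,237)))]
print([m.sum() for _,m in v]); print('tray',fitbox(v,(.23,.15,.025),0,[.47,-.37,0]))
for i in v: print(fitbox([i],(.23,.15,.025),0,[.47,-.37,0]))
def pm(c,uv): h=hsv(c); return comp((h[...,0]>160)&(h[...,0]<176)&(h[...,1]>90)&(h[...,2]>120),uv)
v=[(S,pm(S,(337,155))),(C,pm(C,(442,220)))]
print([m.sum() for _,m in v]); print('plate',fitbox(v,(.08,.05,0),.02,[.468,.359,.45]))
p=[.5267,-.0045]; R=Ro.from_euler('z',.1152).as_matrix()
for n,q in dict(black=[(389,87),(434,88),(432,121),(387,119)],teal=[(411,157),(453,160),(451,192),(408,188)]).items():
    X=px(W,np.array(q)*.8,.032); d=X[1]+X[2]-X[0]-X[3]; c=X.mean(0); u=(c-[*p,0])@R
    print(n,c.round(4),'yaw',np.degrees(np.arctan2(d[1],d[0])).round(1),'unit',u.round(3),np.linalg.norm(d)/2)
E
```

```text
[np.float64(3469.0), np.float64(2871.0)]
tray (array([ 0.46540191, -0.3719477 , -0.01407321]), np.float64(-0.8876333476067005))
(array([ 0.4690015 , -0.3699268 , -0.04026628]), np.float64(-0.9207300937048745))
(array([ 0.46475933, -0.37478621,  0.00485407]), np.float64(-0.8595719275482909))
[np.float64(123.0), np.float64(242.0)]
plate (array([0.46644327, 0.35822233, 0.50212033]), np.float64(-0.7146944935945898))
black [ 0.4608 -0.0132  0.032 ] yaw 4.8 unit [-0.066 -0.001  0.032] 0.052437497254081755
teal [ 0.4959 -0.0911  0.032 ] yaw 1.9 unit [-0.041 -0.083  0.032] 0.05261755520419547
```

>>> drive_tool(deltas=[{"hand": 0.75,"offset": [4.4,2.6,-15],"angular": [0,0,85.4]},{"hand": 0.75,"offset": [4.4,2.6,-15],"angular": [0,0,85.4]},{"hand": 0.75,"offset": [4.4,2.6,-15],"angular": [0,0,85.4]},{"hand": 0.75,"offset": [4.4,2.6,-15],"angular": [0,0,85.4]},{"hand": 0.75,"offset": [4.4,2.6,-15],"angular": [0,0,85.4]},{"hand": 0.75,"offset": [4.4,2.6,-15],"angular": [0,0,85.4]},{"hand": 0.75,"offset": [4.4,2.6,-15],"angular": [0,0,85.4]},{"hand": 0.75,"offset": [4.4,2.6,-15],"angular": [0,0,85.4]}])

```text
time: 17.82
tool_pos: [0.4951, -0.0905, 0.205]
tcp_rot: [-0.062, 3.139, -0.001]
wrist_force: [0.2, 0.3, 0.3]
width: 0.751
```

>>> drive_tool(deltas=[{"hand": 0.75,"offset": [0,0,0],"angular": [0,0,0]},{"hand": 0.75,"offset": [0,0,0],"angular": [0,0,0]}])

```text
time: 18.08
tool_pos: [0.4944, -0.0906, 0.2045]
tcp_rot: [-0.047, 3.14, -0.0]
wrist_force: [0.5, -0.7, -0.3]
width: 0.748
```

Run:
```python
from h import *
s=bot.read_state(); r=s['tcp_rot']; print(s['tool_pos'],np.degrees(np.arctan2(*Ro.from_rotvec(r).as_matrix()[[1,0],1])))
w=snap('wrist','w6'); cv2.imwrite('pics/w6b.png',cv2.resize(w['frame'],(800,500),interpolation=cv2.INTER_CUBIC))
```

```text
[ 0.49435775 -0.09057312  0.20445213] 91.72915593873998
```

View pics/w6b.png

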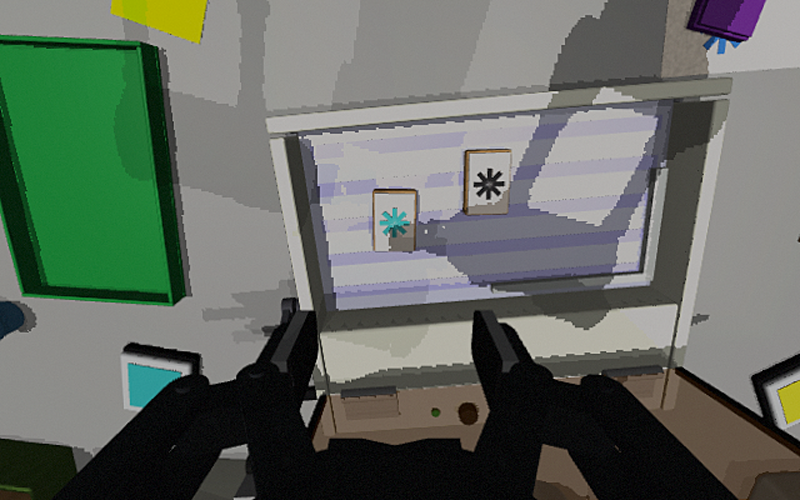

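This view shows only two stamps: teal (395,221) and black (488,182). The tray is at left and the fence corner at the lower right of the bed. Refine from here.

Run:
```python
from h import *
W=load('w6'); p=[.5267,-.0045]; R=Ro.from_euler('z',.1152).as_matrix()
for n,q in dict(black=[(467,152),(511,151),(509,213),(467,213)],teal=[(376,193),(416,192),(414,251),(375,250)]).items():
    X=px(W,np.array(q)*.8,.032); d=X[3]+X[2]-X[0]-X[1]; c=X.mean(0); e=X[1]+X[2]-X[0]-X[3]
    print(n,c.round(4),'yaw',np.degrees(np.arctan2(d[1],d[0])).round(1),np.linalg.norm(d)/2,np.linalg.norm(e)/2)
print('tray',px(W,np.array([(155,42),(185,303),(22,292)])*.8,.025).round(3).tolist())
# fence inner corner predicted vs unit
q=proj(W,np.array([[.03,.145,.016],[.03,.145,.024],[.03,.003,.024],[-.067,.145,.024],[-.123,-.158,.016],[-.135,.17,.06],[-.135,-.17,.06]])@R.T+[*p,0])*1.25; print(q.round(0).tolist())
```

```text
black [ 0.4585 -0.0138  0.032 ] yaw 5.2 0.05132462509266148 0.03597256636079744
teal [ 0.4946 -0.0906  0.032 ] yaw 0.3 0.051492293152441276 0.03402260058690899
tray [[0.358, -0.281, 0.025], [0.582, -0.289, 0.025], [0.576, -0.448, 0.025]]
[[638.0, 271.0], [643.0, 274.0], [492.0, 287.0], [657.0, 170.0], [297.0, 132.0], [735.0, 77.0], [263.0, 118.0]]
```

>>> drive_tool(deltas=[{"hand": 0.75,"offset": [0.1,0,-6],"angular": [0,0,0]},{"hand": 0.75,"offset": [0.1,0,-12],"angular": [0,0,0]},{"hand": 0.75,"offset": [0.1,0,-16],"angular": [0,0,0]},{"hand": 0.75,"offset": [0.1,0,-18.7],"angular": [0,0,0]},{"hand": 0.75,"offset": [0.1,0,-18.7],"angular": [0,0,0]},{"hand": 0.75,"offset": [0.1,0,-18.7],"angular": [0,0,0]}])

```text
time: 18.88
tool_pos: [0.4958, -0.0909, 0.0181]
tcp_rot: [-0.05, 3.14, -0.001]
wrist_force: [0.5, 0.1, 0.5]
width: 0.75
```

>>> drive_tool(deltas=[{"hand": 0,"offset": [0,0,0],"angular": [0,0,0]},{"hand": 0,"offset": [0,0,0],"angular": [0,0,0]},{"hand": 0,"offset": [0,0,0],"angular": [0,0,0]},{"hand": 0,"offset": [0,0,0],"angular": [0,0,0]},{"hand": 0,"offset": [0,0,6],"angular": [0,0,0]},{"hand": 0,"offset": [0,0,12],"angular": [0,0,0]},{"hand": 0,"offset": [0,0,12],"angular": [0,0,0]}], force=40)

```text
time: 19.75
tool_pos: [0.4996, -0.0918, 0.1437]
tcp_rot: [-0.051, 3.129, -0.005]
wrist_force: [0.4, 0.2, -0.8]
width: 0.434
```

>>> drive_tool(deltas=[{"hand": 0,"offset": [-5,-2,3],"angular": [0,0,-2]},{"hand": 0,"offset": [-9,-8,3],"angular": [0,0,-2]},{"hand": 0,"offset": [-9,-14,3],"angular": [0,0,-2]},{"hand": 0,"offset": [-9,-20,3],"angular": [0,0,-2]},{"hand": 0,"offset": [-9,-25,3],"angular": [0,0,-2]},{"hand": 0,"offset": [-9,-27.6,0],"angular": [0,0,-2]},{"hand": 0,"offset": [-9,-27.6,-5],"angular": [0,0,-2]},{"hand": 0,"offset": [-9,-27.6,-8],"angular": [0,0,-2]}])

```text
time: 20.75
tool_pos: [0.4025, -0.3654, 0.0533]
tcp_rot: [-0.006, -3.138, -0.006]
wrist_force: [0.3, -0.2, -1.0]
width: 0.433
```

>>> drive_tool(deltas=[{"hand": 0,"offset": [0,0,0],"angular": [0,0,0]},{"hand": 0,"offset": [0,0,0],"angular": [0,0,0]}])

```text
time: 21.0
tool_pos: [0.4051, -0.3669, 0.0577]
tcp_rot: [0.003, 3.141, -0.001]
wrist_force: [-0.0, -0.6, -0.3]
width: 0.434
```

>>> drive_tool(deltas=[{"hand": 0,"offset": [0,0,-3],"angular": [0,0,0]},{"hand": 0,"offset": [0,0,-4.9],"angular": [0,0,0]},{"hand": 0,"offset": [0,0,-4.9],"angular": [0,0,0]},{"hand": 0,"offset": [0,0,-4.9],"angular": [0,0,0]},{"hand": 0.65,"offset": [0,0,-4.9],"angular": [0,0,0]},{"hand": 0.65,"offset": [0,0,-4.9],"angular": [0,0,0]},{"hand": 0.65,"offset": [0,0,-4.9],"angular": [0,0,0]}])

```text
time: 21.88
tool_pos: [0.4049, -0.3668, 0.0084]
tcp_rot: [0.004, 3.141, -0.001]
wrist_force: [0.5, 0.1, 0.4]
width: 0.653
```

>>> drive_tool(deltas=[{"hand": 0.65,"offset": [0,0,5],"angular": [0,0,0]},{"hand": 0.65,"offset": [0,0,11],"angular": [0,0,0]},{"hand": 0.75,"offset": [0,6,15],"angular": [0,0,0]},{"hand": 0.75,"offset": [0,12,15],"angular": [0,0,0]},{"hand": 0.75,"offset": [0,18,15],"angular": [0,0,0]},{"hand": 0.75,"offset": [3,24,15],"angular": [0,0,5]},{"hand": 0.75,"offset": [5.4,30,15],"angular": [0,0,5]},{"hand": 0.75,"offset": [5.4,35.3,15],"angular": [0,0,5]}])

```text
time: 22.88
tool_pos: [0.4601, -0.0118, 0.1588]
tcp_rot: [-0.133, 3.136, -0.0]
wrist_force: [0.8, -0.2, -0.9]
width: 0.747
```

>>> drive_tool(deltas=[{"hand": 0.75,"offset": [0,0,0],"angular": [0,0,0]},{"hand": 0.75,"offset": [0,0,0],"angular": [0,0,0]}])

```text
time: 23.12
tool_pos: [0.4586, -0.0136, 0.158]
tcp_rot: [0.136, -3.139, 0.001]
wrist_force: [-0.8, -1.2, 0.0]
width: 0.748
```

Run:
```python
from h import *
s=bot.read_state(); r=s['tcp_rot']; print(s['tool_pos'],np.degrees(np.arctan2(*Ro.from_rotvec(r).as_matrix()[[1,0],1])))
w=snap('wrist','w7');a=snap('side','s7')
f=cv2.resize(a['frame'][120:340,240:440],(272,300),interpolation=cv2.INTER_CUBIC)
b=np.zeros((300,272,3),np.uint8)
W=cv2.resize(w['frame'][:,60:],(528,364),interpolation=cv2.INTER_CUBIC)
o=np.zeros((364,800,3),np.uint8);o[:300,:272]=f;o[:,272:]=W
cv2.imwrite('pics/m7.png',o)
```

```text
[ 0.45856041 -0.01364842  0.15802031] 94.95818859506842
```

View pics/m7.png

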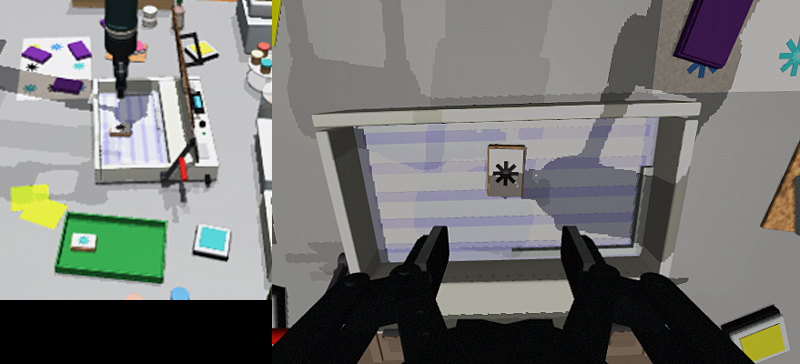

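The teal stamp lies in the tray. The black one is still centred between the jaws at (505,171). Grasp it.

>>> drive_tool(deltas=[{"hand": 0.75,"offset": [0,0,-6],"angular": [0,0,0]},{"hand": 0.75,"offset": [0,0,-11],"angular": [0,0,0]},{"hand": 0.75,"offset": [0,0,-14],"angular": [0,0,0]},{"hand": 0.75,"offset": [0,0,-14],"angular": [0,0,0]},{"hand": 0.75,"offset": [0,0,-14],"angular": [0,0,0]},{"hand": 0,"offset": [0,0,-14],"angular": [0,0,0]},{"hand": 0,"offset": [0,0,-14],"angular": [0,0,0]},{"hand": 0,"offset": [0,0,-14],"angular": [0,0,0]}])

```text
time: 24.22
tool_pos: [0.4607, -0.014, 0.02]
tcp_rot: [-0.134, 3.135, -0.001]
wrist_force: [-0.5, -1.7, 7.3]
width: 0.428
```

>>> drive_tool(deltas=[{"hand": 0,"offset": [0,0,0],"angular": [0,0,0]},{"hand": 0,"offset": [0,0,6],"angular": [0,0,0]},{"hand": 0,"offset": [0,0,12],"angular": [0,0,0]},{"hand": 0,"offset": [0,0,12],"angular": [0,0,0]}])

```text
time: 24.72
tool_pos: [0.4638, -0.0139, 0.1446]
tcp_rot: [-0.133, 3.125, -0.003]
wrist_force: [0.2, 0.7, -1.4]
width: 0.431
```

>>> drive_tool(deltas=[{"hand": 0,"offset": [-2,-6,3],"angular": [0,0,-6]},{"hand": 0,"offset": [-2,-12,3],"angular": [0,0,-6]},{"hand": 0,"offset": [-2,-18,3],"angular": [0,0,-6]},{"hand": 0,"offset": [-2,-24,3],"angular": [0,0,-6]},{"hand": 0,"offset": [-1,-30,3],"angular": [0,0,-6]},{"hand": 0,"offset": [2,-35.4,2],"angular": [0,0,-6]},{"hand": 0,"offset": [6.6,-35.4,-3],"angular": [0,0,-6]},{"hand": 0,"offset": [6.6,-35.4,-7],"angular": [0,0,-6]}])

```text
time: 25.72
tool_pos: [0.5269, -0.3687, 0.0664]
tcp_rot: [0.031, 3.14, -0.001]
wrist_force: [-0.2, 0.4, -1.7]
width: 0.426
```

>>> drive_tool(deltas=[{"hand": 0,"offset": [0,0,0],"angular": [0,0,0]},{"hand": 0,"offset": [0,0,0],"angular": [0,0,0]}])

```text
time: 25.98
tool_pos: [0.5246, -0.3676, 0.0686]
tcp_rot: [-0.031, -3.141, 0.0]
wrist_force: [0.4, -0.2, 0.3]
width: 0.429
```

>>> drive_tool(deltas=[{"hand": 0,"offset": [0,0,-4],"angular": [0,0,0]},{"hand": 0,"offset": [0,0,-5.9],"angular": [0,0,0]},{"hand": 0,"offset": [0,0,-5.9],"angular": [0,0,0]},{"hand": 0,"offset": [0,0,-5.9],"angular": [0,0,0]},{"hand": 0.65,"offset": [0,0,-5.9],"angular": [0,0,0]},{"hand": 0.65,"offset": [0,0,-5.9],"angular": [0,0,0]},{"hand": 0.65,"offset": [0,0,-5.9],"angular": [0,0,0]}])

```text
time: 26.85
tool_pos: [0.5249, -0.3678, 0.0095]
tcp_rot: [0.031, 3.141, -0.001]
wrist_force: [0.0, 0.6, 0.3]
width: 0.651
```

>>> drive_tool(deltas=[{"hand": 0.65,"offset": [0,0,5],"angular": [0,0,0]},{"hand": 0.65,"offset": [0,0,11],"angular": [0,0,0]},{"hand": 0.8,"offset": [-4,3,16],"angular": [0,0,0]},{"hand": 0.8,"offset": [-6,9,18],"angular": [0,0,0]},{"hand": 0.8,"offset": [-6,15,18],"angular": [0,0,0]},{"hand": 0.8,"offset": [-6,21,18],"angular": [0,0,0]},{"hand": 0.8,"offset": [-6,27,18],"angular": [0,0,0]},{"hand": 0.8,"offset": [-6,33,18],"angular": [0,0,0]}])

```text
time: 27.85
tool_pos: [0.4644, -0.0358, 0.1895]
tcp_rot: [0.032, 3.14, -0.0]
wrist_force: [0.4, 0.1, -0.6]
width: 0.799
```

>>> drive_tool(deltas=[{"hand": 0.8,"offset": [0,6,0],"angular": [0,0,7]},{"hand": 0.8,"offset": [0,12,0],"angular": [0,0,14]},{"hand": 0.8,"offset": [0,18,0],"angular": [0,0,21]},{"hand": 0.8,"offset": [0,24,0],"angular": [0,0,30]},{"hand": 0.8,"offset": [0,30,0],"angular": [0,0,30]},{"hand": 0.8,"offset": [0,36,0],"angular": [0,0,30]},{"hand": 0.8,"offset": [0,39.5,0],"angular": [0,0,30]},{"hand": 0.8,"offset": [0,39.5,0],"angular": [0,0,30]}])

```text
time: 28.85
tool_pos: [0.4643, 0.3598, 0.189]
tcp_rot: [-0.788, 3.041, 0.001]
wrist_force: [0.3, -0.9, -0.0]
width: 0.801
```

>>> drive_tool(deltas=[{"hand": 0.8,"offset": [0,0,0],"angular": [0,0,0]},{"hand": 0.8,"offset": [0,0,0],"angular": [0,0,0]}])

```text
time: 29.1
tool_pos: [0.4647, 0.3561, 0.189]
tcp_rot: [0.781, -3.043, 0.001]
wrist_force: [0.2, -0.2, 0.5]
width: 0.797
```

Run:
```python
from fitbox import *
s=bot.read_state(); r=s['tcp_rot']; print(s['tool_pos'],np.degrees(np.arctan2(*Ro.from_rotvec(r).as_matrix()[[1,0],1])),s['wrist_force'])
w=snap('wrist','w8');a=snap('side','s8')
q=proj(w,[.467,.358,.02])[0]; h=cv2.cvtColor(w['frame'],cv2.COLOR_BGR2HSV)
m=comp((h[...,0]>160)&(h[...,0]<176)&(h[...,1]>90)&(h[...,2]>60),q); print(q,m.sum(),fitbox([(w,m)],(.08,.05,0),.02,[.467,.358,.49]))
f=cv2.resize(a['frame'][120:340,240:440],(272,300),interpolation=cv2.INTER_CUBIC)
W=cv2.resize(w['frame'][:,60:],(528,364),interpolation=cv2.INTER_CUBIC)
o=np.zeros((364,800,3),np.uint8);o[:300,:272]=f;o[:,272:]=W
cv2.imwrite('pics/m8.png',o)
```

```text
[0.46474079 0.35611485 0.18896409] 118.79975769394693 [ 0.17203672 -0.21571487  0.53926943]
[316.78485458 181.586641  ] 2912.0 (array([0.46786921, 0.36268287, 0.42349835]), np.float64(-0.8271845092861838))
```

View pics/m8.png

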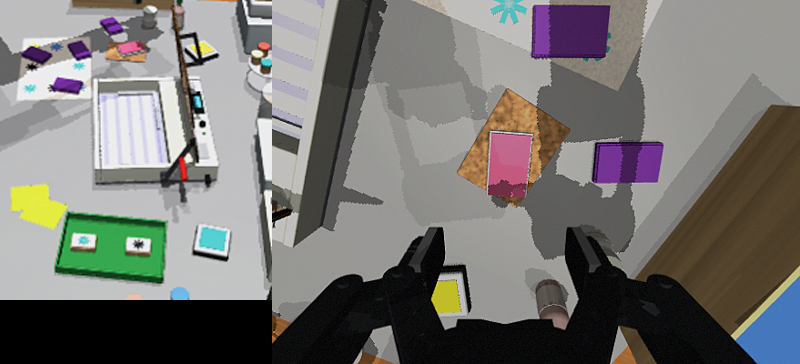

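Run:
```python
from fitbox import *
w=load('w8'); q=np.array([(490,133),(531,134),(528,199),(488,196)],float); q=np.c_[(q[:,0]-272)/.9103+60,q[:,1]/.91]
X=px(w,q,.02); d=X[2]+X[3]-X[0]-X[1]; e=X[1]+X[2]-X[0]-X[3]; print(X.mean(0),np.degrees(np.arctan2(d[1],d[0])),np.degrees(np.arctan2(e[1],e[0])),np.hypot(*d[:2])/2,np.hypot(*e[:2])/2)
h=cv2.cvtColor(w['frame'],cv2.COLOR_BGR2HSV); c=q.mean(0).astype(int)
for v in (30,45): 
  m=((h[...,0]>155)|(h[...,0]<3))&(h[...,1]>80)&(h[...,2]>v); m=comp(cv2.morphologyEx(m.astype(np.uint8),cv2.MORPH_CLOSE,np.ones((3,3))),c); print(m.sum(),fitbox([(w,m)],(.08,.05,0),.02,[.467,.358,.49]))
```

```text
[0.46658684 0.36244482 0.02      ] 26.941130761443254 115.7361320338766 0.07802646900078829 0.04772747535169896
2934.0 (array([0.46822196, 0.36173533, 0.42110482]), np.float64(-0.833325905987629))
2934.0 (array([0.46822196, 0.36173533, 0.42110482]), np.float64(-0.833325905987629))
```

>>> drive_tool(deltas=[{"hand": 0.8,"offset": [0.2,0.5,-6],"angular": [0,0,-2.4]},{"hand": 0.8,"offset": [0.2,0.5,-12],"angular": [0,0,-2.4]},{"hand": 0.8,"offset": [0.2,0.5,-16],"angular": [0,0,-2.4]},{"hand": 0.8,"offset": [0.2,0.5,-18],"angular": [0,0,-2.4]},{"hand": 0.8,"offset": [0.2,0.5,-18],"angular": [0,0,-2.4]},{"hand": 0.8,"offset": [0.2,0.5,-18],"angular": [0,0,-2.4]}])

```text
time: 29.95
tool_pos: [0.4684, 0.3633, 0.0111]
tcp_rot: [-0.718, 3.055, 0.002]
wrist_force: [-0.3, -0.6, 1.4]
width: 0.799
```

>>> drive_tool(deltas=[{"hand": 0,"offset": [0,0,0],"angular": [0,0,0]},{"hand": 0,"offset": [0,0,0],"angular": [0,0,0]},{"hand": 0,"offset": [0,0,0],"angular": [0,0,0]},{"hand": 0,"offset": [0,0,0],"angular": [0,0,0]},{"hand": 0,"offset": [0,0,0],"angular": [0,0,0]}], force=50)

```text
time: 30.58
tool_pos: [0.4685, 0.3635, 0.0121]
tcp_rot: [-0.718, 3.054, 0.002]
wrist_force: [-1.6, -1.3, 6.4]
width: 0.544
```

>>> drive_tool(deltas=[{"hand": 0,"offset": [0,0,6],"angular": [0,0,0]},{"hand": 0,"offset": [0,0,12],"angular": [0,0,0]},{"hand": 0,"offset": [0,0,13],"angular": [0,0,0]},{"hand": 0,"offset": [0,0,13],"angular": [0,0,0]}])

```text
time: 31.08
tool_pos: [0.4674, 0.3629, 0.1408]
tcp_rot: [-0.719, 3.055, 0.002]
wrist_force: [0.1, -0.6, -1.0]
width: 0.542
```

Run:
```python
from h import *
s=bot.read_state(); r=s['tcp_rot']; print(s['tool_pos'],np.degrees(np.arctan2(*Ro.from_rotvec(r).as_matrix()[[1,0],1])),s['width'])
p=[.5267,-.0045]; R=Ro.from_euler('z',.1152).as_matrix()
print('home',R@[-.01,.12,0]+[*p,0],'axes',R[:,0],R[:,1],'start', R@[-.020,.107,0]+[*p,0])
```

```text
[0.46740001 0.36293675 0.14082649] 116.47733834366215 0.5423276899453939
home [0.50297284 0.11355516 0.        ] axes [0.99337182 0.11494537 0.        ] [-0.11494537  0.99337182  0.        ] start [0.49453341 0.09949188 0.        ]
```

>>> drive_tool(deltas=[{"hand": 0,"offset": [0.6,-5,1],"angular": [0,0,-4]},{"hand": 0,"offset": [1.2,-11,1],"angular": [0,0,-8]},{"hand": 0,"offset": [1.8,-17,1],"angular": [0,0,-12]},{"hand": 0,"offset": [2.4,-23,1],"angular": [0,0,-16]},{"hand": 0,"offset": [2.85,-27.5,0],"angular": [0,0,-19.9]},{"hand": 0,"offset": [2.85,-27.5,-4],"angular": [0,0,-19.9]},{"hand": 0,"offset": [2.85,-27.5,-7],"angular": [0,0,-19.9]},{"hand": 0,"offset": [2.85,-27.5,-7],"angular": [0,0,-19.9]}])

```text
time: 32.08
tool_pos: [0.4902, 0.0865, 0.0642]
tcp_rot: [0.179, -3.126, 0.001]
wrist_force: [-0.2, -0.6, -0.4]
width: 0.541
```

Run:
```python
from h import *
s=bot.read_state(); r=s['tcp_rot']; print(s['tool_pos'],np.degrees(np.arctan2(*Ro.from_rotvec(r).as_matrix()[[1,0],1])),s['width'])
p=[.5267,-.0045]; R=Ro.from_euler('z',.1152).as_matrix()
w=snap('wrist','w9'); cv2.imwrite('pics/w9b.png',cv2.resize(w['frame'],(800,500),interpolation=cv2.INTER_CUBIC))
```

```text
[0.49020073 0.08648253 0.06418524] 96.54082972660586 0.540584398837472
```

View pics/w9b.png

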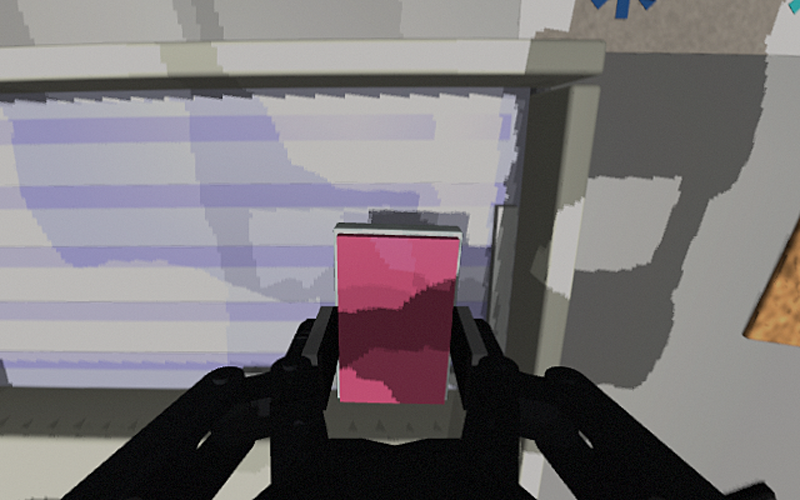

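The plate is held square between the jaws (front edge at (337..461,236)), and there's a clear gap to the side fence. Set it down near the corner.

Run:
```python
from h import *
w=load('w9'); X=px(w,np.array([(337,235),(461,238)])*.8,.072); p=[.5267,-.0045,0]; R=Ro.from_euler('z',.1152).as_matrix()
print((X-p)@R, (np.array([.4902,.0865,.064])-p)@R)
```

```text
[[-0.06713248  0.07241192  0.072     ]
 [-0.06589592  0.11863486  0.072     ]] [-0.02579804  0.09459234  0.064     ]
```

>>> drive_tool(deltas=[{"hand": 0,"offset": [0.3,0,-2],"angular": [0,0,0]},{"hand": 0,"offset": [0.3,0,-4.1],"angular": [0,0,0]},{"hand": 0,"offset": [0.3,0,-4.1],"angular": [0,0,0]},{"hand": 0,"offset": [0.3,0,-4.1],"angular": [0,0,0]},{"hand": 0,"offset": [0.3,0,-4.1],"angular": [0,0,0]}])

```text
time: 32.75
tool_pos: [0.4994, 0.0876, 0.0294]
tcp_rot: [-0.18, 3.134, 0.0]
wrist_force: [0.6, 0.2, -0.6]
width: 0.544
```

>>> drive_tool(deltas=[{"hand": 0,"offset": [0,0,-0.6],"angular": [0,0,0]},{"hand": 0,"offset": [0,0,-0.6],"angular": [0,0,0]},{"hand": 0,"offset": [0.3,0.03,-0.6],"angular": [0,0,0]},{"hand": 0,"offset": [0.5,0.06,-0.6],"angular": [0,0,0]},{"hand": 0,"offset": [0.7,0.08,-0.6],"angular": [0,0,0]},{"hand": 0,"offset": [0.7,0.08,-0.6],"angular": [0,0,0]}])

```text
time: 33.5
tool_pos: [0.5056, 0.0882, 0.0222]
tcp_rot: [-0.18, 3.136, 0.0]
wrist_force: [-1.3, -0.2, 3.3]
width: 0.541
```

>>> drive_tool(deltas=[{"hand": 0,"offset": [0.15,0.02,0],"angular": [0,0,0]},{"hand": 0,"offset": [0.3,0.03,0],"angular": [0,0,0]},{"hand": 0,"offset": [0.3,0.03,0],"angular": [0,0,0]}])

```text
time: 33.88
tool_pos: [0.5063, 0.0883, 0.022]
tcp_rot: [0.18, -3.132, 0.0]
wrist_force: [-7.1, -0.2, 9.1]
width: 0.546
```

>>> drive_tool(deltas=[{"hand": 0.7,"offset": [-0.3,0,0],"angular": [0,0,0]},{"hand": 0.7,"offset": [-0.3,0,0],"angular": [0,0,0]},{"hand": 0.7,"offset": [-0.3,0,0],"angular": [0,0,0]},{"hand": 0.7,"offset": [-0.3,0,4],"angular": [0,0,0]},{"hand": 0,"offset": [0.2,-4.8,5],"angular": [0,0,0]},{"hand": 0,"offset": [0.2,-4.8,5],"angular": [0,0,0]},{"hand": 0,"offset": [0.2,-4.8,5],"angular": [0,0,0]},{"hand": 0,"offset": [0.2,-4.8,5],"angular": [0,0,0]}])

```text
time: 34.88
tool_pos: [0.5095, 0.0411, 0.0712]
tcp_rot: [0.181, -3.135, -0.0]
wrist_force: [0.8, 0.1, 0.0]
width: 0.002
```

>>> drive_tool(deltas=[{"hand": 0,"offset": [0,0,0],"angular": [0,0,0]},{"hand": 0,"offset": [0,0,-2.5],"angular": [0,0,0]},{"hand": 0,"offset": [0,0,-4.9],"angular": [0,0,0]},{"hand": 0,"offset": [0,0,-4.9],"angular": [0,0,0]},{"hand": 0,"offset": [0,0,-4.9],"angular": [0,0,0]}])

```text
time: 35.5
tool_pos: [0.5105, 0.0407, 0.0234]
tcp_rot: [-0.181, 3.136, 0.0]
wrist_force: [-0.0, -1.2, 0.9]
width: -0.001
```

```bash
cat > st.py <<'E'
from h import *
s=bot.read_state(); p=[.5267,-.0045,0]; R=Ro.from_euler('z',.1152).as_matrix()
print(s['tool_pos'].round(4) if hasattr(s['tool_pos'],'round') else s['tool_pos'],'unit',((np.array(s['tool_pos'])-p)@R).round(4),'Fu',(np.array(s['wrist_force'])@R).round(1),s['width'],s['time'])
E
python3 st.py
```

```text
[0.5105 0.0407 0.0234] unit [-0.0109  0.0468  0.0234] Fu [-0.2 -1.2  0.9] -0.0011900855191300343 35.5
```

>>> drive_tool(deltas=[{"hand": 0,"offset": [-0.07,0.6,0],"angular": [0,0,0]},{"hand": 0,"offset": [-0.14,1.2,0],"angular": [0,0,0]},{"hand": 0,"offset": [-0.2,1.7,0],"angular": [0,0,0]},{"hand": 0,"offset": [-0.25,2.2,0],"angular": [0,0,0]},{"hand": 0,"offset": [-0.3,2.6,0],"angular": [0,0,0]},{"hand": 0,"offset": [-0.35,3.0,0],"angular": [0,0,0]},{"hand": 0,"offset": [-0.35,3.0,0],"angular": [0,0,0]}])

```text
time: 36.38
tool_pos: [0.5072, 0.0708, 0.0235]
tcp_rot: [-0.18, 3.135, 0.001]
wrist_force: [-0.0, 0.1, 4.9]
width: -0.003
```

```bash
python3 st.py
```

```text
[0.5072 0.0708 0.0235] unit [-0.0107  0.0771  0.0235] Fu [0.  0.1 4.9] -0.0030480259592997284 36.375
```

>>> drive_tool(deltas=[{"hand": 0,"offset": [-0.03,0.2,0],"angular": [0,0,0]},{"hand": 0,"offset": [-0.05,0.4,0],"angular": [0,0,0]},{"hand": 0,"offset": [-0.05,0.4,0],"angular": [0,0,0]}])

```text
time: 36.75
tool_pos: [0.5068, 0.0743, 0.0235]
tcp_rot: [-0.18, 3.135, -0.001]
wrist_force: [0.5, -2.5, 5.2]
width: -0.002
```

>>> drive_tool(deltas=[{"hand": 0,"offset": [-0.02,0.15,0],"angular": [0,0,0]},{"hand": 0,"offset": [-0.03,0.3,0],"angular": [0,0,0]},{"hand": 0,"offset": [-0.03,0.3,0],"angular": [0,0,0]}])

```text
time: 37.12
tool_pos: [0.5064, 0.0771, 0.0235]
tcp_rot: [-0.18, 3.136, -0.001]
wrist_force: [0.7, -2.2, 6.0]
width: -0.001
```

```bash
python3 st.py
```

```text
[0.5064 0.0771 0.0235] unit [-0.0108  0.0834  0.0235] Fu [ 0.5 -2.3  6. ] -0.0009086014041434917 37.125
```

>>> drive_tool(deltas=[{"hand": 0,"offset": [-0.03,0.2,0],"angular": [0,0,0]},{"hand": 0,"offset": [-0.05,0.4,0],"angular": [0,0,0]},{"hand": 0,"offset": [-0.05,0.4,0],"angular": [0,0,0]}])

```text
time: 37.5
tool_pos: [0.5059, 0.0812, 0.0235]
tcp_rot: [-0.18, 3.135, -0.001]
wrist_force: [0.6, -2.0, 5.0]
width: -0.002
```

```bash
python3 st.py
python3 - <<'E'
from h import *
w=snap('wrist','w10'); cv2.imwrite('pics/w10b.png',cv2.resize(w['frame'],(800,500),interpolation=cv2.INTER_CUBIC))
E
```

```text
[0.5059 0.0812 0.0235] unit [-0.0108  0.0875  0.0235] Fu [ 0.4 -2.1  5. ] -0.002452586013793388 37.5
```

View pics/w10b.png

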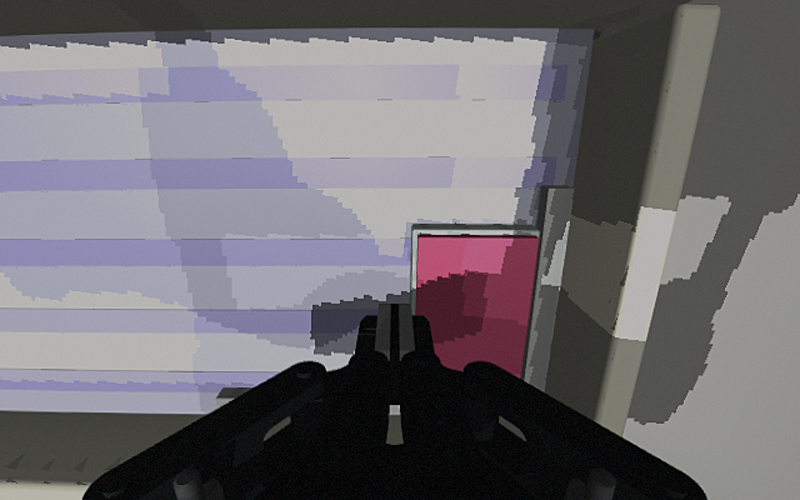

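The plate is about 0–3 mm from the side fence (plate edge u≈540, fence 541) and is sliding square. Push on to the stop.

>>> drive_tool(deltas=[{"hand": 0,"offset": [-0.02,0.15,0],"angular": [0,0,0]},{"hand": 0,"offset": [-0.03,0.3,0],"angular": [0,0,0]},{"hand": 0,"offset": [-0.03,0.3,0],"angular": [0,0,0]}])

```text
time: 37.92
tool_pos: [0.506, 0.0836, 0.0235]
tcp_rot: [-0.181, 3.135, -0.002]
wrist_force: [1.9, -5.6, 4.6]
width: -0.004
```

```bash
python3 st.py
```

```text
[0.506  0.0836 0.0235] unit [-0.0105  0.0899  0.0235] Fu [ 1.2 -5.8  4.6] -0.004116652828099054 37.925
```

>>> drive_tool(deltas=[{"hand": 0,"offset": [-0.02,0.2,0],"angular": [0,0,0]},{"hand": 0,"offset": [-0.02,0.2,0],"angular": [0,0,0]}])

```text
time: 38.17
tool_pos: [0.506, 0.0838, 0.0235]
tcp_rot: [-0.183, 3.135, -0.007]
wrist_force: [2.3, -13.2, 4.9]
width: -0.001
```

```bash
python3 st.py
```

```text
[0.506  0.0838 0.0235] unit [-0.0104  0.0901  0.0235] Fu [  0.8 -13.4   4.9] -0.0011712039876162704 38.175
```

>>> drive_tool(deltas=[{"hand": 0,"offset": [0.1,-0.8,0],"angular": [0,0,0]},{"hand": 0,"offset": [0.1,-0.8,5],"angular": [0,0,0]},{"hand": 0,"offset": [-6.8,1.8,5],"angular": [0,0,0]},{"hand": 0,"offset": [-6.8,1.8,5],"angular": [0,0,0]},{"hand": 0,"offset": [-6.8,1.8,5],"angular": [0,0,0]},{"hand": 0,"offset": [-6.8,1.8,2],"angular": [0,0,0]},{"hand": 0,"offset": [-6.8,1.8,0],"angular": [0,0,0]},{"hand": 0,"offset": [-6.8,1.8,0],"angular": [0,0,0]}])

```text
time: 39.17
tool_pos: [0.436, 0.104, 0.0212]
tcp_rot: [0.179, -3.132, 0.001]
wrist_force: [-0.1, 0.4, 0.1]
width: -0.001
```

>>> drive_tool(deltas=[{"hand": 0,"offset": [0.3,0.03,0],"angular": [0,0,0]},{"hand": 0,"offset": [0.7,0.08,0],"angular": [0,0,0]},{"hand": 0,"offset": [1.0,0.11,0],"angular": [0,0,0]},{"hand": 0,"offset": [1.3,0.15,0],"angular": [0,0,0]},{"hand": 0,"offset": [1.3,0.15,0],"angular": [0,0,0]}])

```text
time: 39.8
tool_pos: [0.4503, 0.106, 0.0233]
tcp_rot: [-0.18, 3.136, 0.0]
wrist_force: [0.3, 0.1, 0.2]
width: -0.002
```

```bash
python3 st.py
```

```text
[0.4503 0.106  0.0233] unit [-0.0632  0.1186  0.0233] Fu [0.3 0.1 0.2] -0.0019877262501295555 39.8
```

>>> drive_tool(deltas=[{"hand": 0,"offset": [0.2,0.02,0],"angular": [0,0,0]},{"hand": 0,"offset": [0.4,0.04,0],"angular": [0,0,0]},{"hand": 0,"offset": [0.4,0.04,0],"angular": [0,0,0]}])

```text
time: 40.17
tool_pos: [0.4515, 0.1061, 0.0224]
tcp_rot: [0.18, -3.131, 0.001]
wrist_force: [-6.2, -1.8, 4.5]
width: -0.001
```

```bash
python3 st.py
```

```text
[0.4515 0.1061 0.0224] unit [-0.062   0.1185  0.0224] Fu [-6.4 -1.1  4.5] -0.0013049748670950802 40.175
```

>>> drive_tool(deltas=[{"hand": 0,"offset": [0.2,0.02,0],"angular": [0,0,0]},{"hand": 0,"offset": [0.2,0.02,0],"angular": [0,0,0]},{"hand": 0,"offset": [-1,0,0],"angular": [0,0,0]},{"hand": 0,"offset": [-1,0,5],"angular": [0,0,0]},{"hand": 0,"offset": [0,0,10],"angular": [0,0,0]},{"hand": 0,"offset": [5,0,10],"angular": [0,0,0]},{"hand": 0,"offset": [5,0,10],"angular": [0,0,0]},{"hand": 0,"offset": [5,0,10],"angular": [0,0,0]}])

```text
time: 41.18
tool_pos: [0.5029, 0.1062, 0.1223]
tcp_rot: [0.18, -3.135, 0.0]
wrist_force: [-0.2, 0.2, 0.0]
width: 0.002
```

```bash
python3 st.py
python3 - <<'E'
from h import *
w=snap('wrist','w11'); u=proj(w,[.5,.115,.02])[0].astype(int); print(u)
x0=max(0,u[0]-100); y0=max(0,u[1]-75); cv2.imwrite('pics/w11b.png',cv2.resize(w['frame'][y0:y0+150,x0:x0+200],(800,600),interpolation=cv2.INTER_CUBIC)); print(x0,y0)
E
```

```text
[0.5029 0.1062 0.1223] unit [-0.0109  0.1127  0.1223] Fu [-0.2  0.2  0. ] 0.0019346024560394969 41.175
[327 196]
227 121
```

View pics/w11b.png

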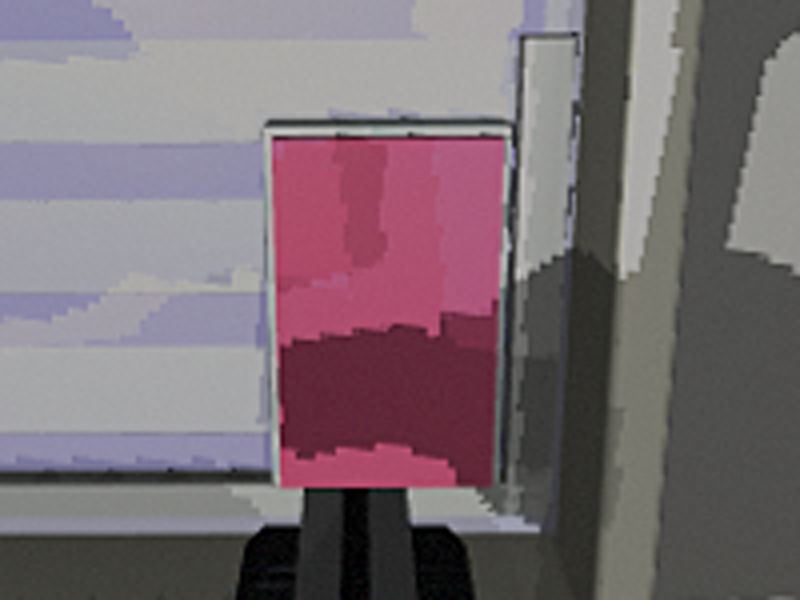

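Run:
```python
from h import *
w=load('w11'); p=[.5267,-.0045,0]; R=Ro.from_euler('z',.1152).as_matrix()
cr=lambda l:np.array([(227+x/4,121+y/4) for x,y in l])
print('plateR z30',((px(w,cr([(512,125),(500,485)]),.03)-p)@R).round(4).tolist())
print('plateL z30',((px(w,cr([(265,125),(275,488)]),.03)-p)@R).round(4).tolist())
print('fence inner top z24',((px(w,cr([(520,38),(518,130),(515,240),(512,300)]),.024)-p)@R).round(4).tolist())
print('fence outer',((px(w,cr([(578,38)]),.024)-p)@R).round(4).tolist(),'rear fence front top',((px(w,cr([(100,484)]),.024)-p)@R).round(4), ((px(w,cr([(100,470)]),.016)-p)@R).round(4))
print('side fence predicted',((proj(w,np.array([[-.067,.145,.024],[-.045,.145,.024],[.03,.145,.024],[-.05,.145,.03],[.03,.145,.03]])@R.T+p)-[227,121])*4).round(0).tolist(), ((-w['R'].T@w['t']-p)@R).round(3))
```

```text
plateR z30 [[-0.0521, 0.1428, 0.03], [0.0257, 0.1433, 0.03]]
plateL z30 [[-0.0521, 0.0946, 0.03], [0.0264, 0.0948, 0.03]]
fence inner top z24 [[-0.0682, 0.1445, 0.024], [-0.0501, 0.1448, 0.024], [-0.0273, 0.1452, 0.024], [-0.0143, 0.1451, 0.024]]
fence outer [[-0.0682, 0.1559, 0.024]] rear fence front top [[0.0284 0.0557 0.024 ]] [[0.0289 0.054  0.016 ]]
side fence predicted [[522.0, 44.0], [518.0, 155.0], [504.0, 490.0], [523.0, 136.0], [507.0, 503.0]] [-0.091  0.112  0.264]
```

>>> drive_tool(deltas=[{"hand": 0,"offset": [0.5,-4.2,0],"angular": [0,0,0]},{"hand": 0,"offset": [0.5,-4.2,0],"angular": [0,0,0]},{"hand": 0,"offset": [0.5,-4.2,-5],"angular": [0,0,0]},{"hand": 0,"offset": [0.5,-4.2,-9.9],"angular": [0,0,0]},{"hand": 0,"offset": [0.5,-4.2,-9.9],"angular": [0,0,0]},{"hand": 0,"offset": [0.4,-3.4,-9.9],"angular": [0,0,0]},{"hand": 0,"offset": [0.33,-2.8,-9.9],"angular": [0,0,0]},{"hand": 0,"offset": [0.33,-2.8,-9.9],"angular": [0,0,0]}])

```text
time: 42.22
tool_pos: [0.5088, 0.0793, 0.026]
tcp_rot: [-0.182, 3.133, 0.0]
wrist_force: [-0.2, -0.1, -0.5]
width: 0.002
```

```bash
python3 st.py
```

```text
[0.5088 0.0793 0.026 ] unit [-0.0082  0.0853  0.026 ] Fu [-0.2 -0.1 -0.5] 0.002342265604840354 42.225
```

>>> drive_tool(deltas=[{"hand": 0,"offset": [-0.02,0.2,0],"angular": [0,0,0]},{"hand": 0,"offset": [-0.05,0.4,0],"angular": [0,0,0]},{"hand": 0,"offset": [-0.05,0.4,0],"angular": [0,0,0]}])

```text
time: 42.6
tool_pos: [0.5067, 0.0824, 0.0241]
tcp_rot: [-0.18, 3.136, 0.0]
wrist_force: [-0.2, -0.6, 0.2]
width: -0.001
```

```bash
python3 st.py
```

```text
[0.5067 0.0824 0.0241] unit [-0.0099  0.0886  0.0241] Fu [-0.3 -0.6  0.2] -0.0006984974495250848 42.6
```

>>> drive_tool(deltas=[{"hand": 0,"offset": [-0.02,0.15,0],"angular": [0,0,0]},{"hand": 0,"offset": [-0.03,0.3,0],"angular": [0,0,0]},{"hand": 0,"offset": [-0.03,0.3,0],"angular": [0,0,0]}])

```text
time: 42.98
tool_pos: [0.5066, 0.0837, 0.024]
tcp_rot: [0.182, -3.136, 0.004]
wrist_force: [0.5, -8.4, 1.2]
width: -0.003
```

```bash
python3 st.py
```

```text
[0.5066 0.0837 0.024 ] unit [-0.0099  0.09    0.024 ] Fu [-0.5 -8.4  1.2] -0.003112318253056782 42.975
```

>>> drive_tool(deltas=[{"hand": 0,"offset": [-0.02,0.2,0],"angular": [0,0,0]},{"hand": 0,"offset": [-0.02,0.2,0],"angular": [0,0,0]}])

```text
time: 43.22
tool_pos: [0.5065, 0.084, 0.024]
tcp_rot: [0.184, -3.136, 0.009]
wrist_force: [1.6, -14.1, 1.4]
width: 0.0
```

```bash
python3 st.py
```

```text
[0.5065 0.084  0.024 ] unit [-0.0099  0.0903  0.024 ] Fu [  0.  -14.2   1.4] 0.00029095927168852284 43.225
```

>>> drive_tool(deltas=[{"hand": 0,"offset": [0.1,-0.8,0],"angular": [0,0,0]},{"hand": 0,"offset": [0,-0.8,6],"angular": [0,0,0]},{"hand": 0,"offset": [-2,-1,12],"angular": [0,0,0]},{"hand": 0.27,"offset": [-2,-2,18],"angular": [0,0,-10]},{"hand": 0.27,"offset": [-2,-3,24],"angular": [0,0,-20]},{"hand": 0.27,"offset": [-2,-4,30],"angular": [0,0,-30]},{"hand": 0.27,"offset": [-2,-5,36],"angular": [0,0,-40]},{"hand": 0.27,"offset": [-2,-8,39.5],"angular": [0,0,-50]}])

```text
time: 44.22
tool_pos: [0.4868, 0.0079, 0.423]
tcp_rot: [1.166, 2.913, 0.004]
wrist_force: [0.6, -0.0, -1.1]
width: 0.272
```

>>> drive_tool(deltas=[{"hand": 0.27,"offset": [3,0,1],"angular": [0,0,-10]},{"hand": 0.27,"offset": [8,0,1],"angular": [0,0,-20]},{"hand": 0.27,"offset": [13,0,1],"angular": [0,0,-30]},{"hand": 0.27,"offset": [15.4,0,1],"angular": [0,0,-40]},{"hand": 0.27,"offset": [15.4,0,1],"angular": [0,0,-40]},{"hand": 0.27,"offset": [15.4,0,1],"angular": [0,0,-40]}])

```text
time: 44.98
tool_pos: [0.6396, 0.0075, 0.4288]
tcp_rot: [-2.087, -2.347, 0.001]
wrist_force: [0.4, 0.2, -0.8]
width: 0.272
```

```bash
python3 st.py
python3 - <<'E'
from h import *
s=bot.read_state();print(np.degrees(np.arctan2(*Ro.from_rotvec(s['tcp_rot']).as_matrix()[[1,0],1])))
k,a=snap('scene','k12'),snap('side','s12')
f=lambda n,t,l:cv2.resize(n['frame'][t:t+150,l:l+200],(400,300),interpolation=cv2.INTER_CUBIC)
cv2.imwrite('pics/m12.png',np.hstack([f(a,140,280),f(k,180,200)]))
E
```

```text
[0.6396 0.0075 0.4288] unit [ 0.1135 -0.001   0.4288] Fu [ 0.4  0.2 -0.8] 0.2720917931608387 44.975
6.707141170016321
```

View pics/m12.png

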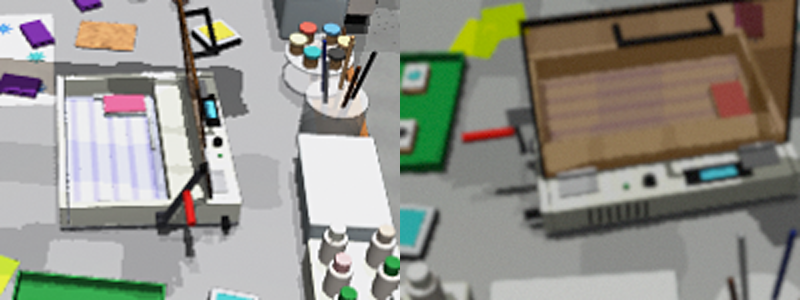

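The plate sits in the fence corner and the bed is clear, but the picture budget is spent, so checks are numeric from here. Now lift the guard off the stay.

>>> drive_tool(deltas=[{"hand": 0.27,"offset": [0.1,-0.3,-6],"angular": [0,0,0]},{"hand": 0.27,"offset": [0.1,-0.3,-11],"angular": [0,0,0]},{"hand": 0.27,"offset": [0.1,-0.3,-16.3],"angular": [0,0,0]},{"hand": 0.27,"offset": [0.1,-0.3,-16.3],"angular": [0,0,0]},{"hand": 0,"offset": [0.1,-0.3,-16.3],"angular": [0,0,0]},{"hand": 0,"offset": [0.1,-0.3,-16.3],"angular": [0,0,0]},{"hand": 0,"offset": [0.1,-0.3,-16.3],"angular": [0,0,0]},{"hand": 0,"offset": [0.1,-0.3,-16.3],"angular": [0,0,0]}], force=30)

```text
time: 46.08
tool_pos: [0.6421, 0.0045, 0.2678]
tcp_rot: [2.089, 2.344, 0.003]
wrist_force: [-0.8, 0.4, -0.9]
width: 0.098
```

>>> drive_tool(deltas=[{"hand": 0,"offset": [0.8,0.1,0],"angular": [0,0,0]},{"hand": 0,"offset": [1.6,0.19,-0.1],"angular": [0,0,0]},{"hand": 0,"offset": [2.5,0.29,-0.2],"angular": [0,0,0]},{"hand": 0,"offset": [3.4,0.39,-0.35],"angular": [0,0,0]},{"hand": 0,"offset": [4.2,0.49,-0.5],"angular": [0,0,0]},{"hand": 0,"offset": [4.8,0.56,-0.65],"angular": [0,0,0]},{"hand": 0,"offset": [5.1,0.6,-0.7],"angular": [0,0,0]},{"hand": 0,"offset": [5.2,0.6,-0.7],"angular": [0,0,0]}])

```text
time: 47.08
tool_pos: [0.6898, 0.0101, 0.2598]
tcp_rot: [-2.086, -2.341, 0.01]
wrist_force: [-15.7, 0.6, 11.6]
width: 0.095
```

```bash
python3 st.py
```

```text
[0.6898 0.0101 0.2598] unit [ 0.1637 -0.0043  0.2598] Fu [-15.5   2.4  11.6] 0.09532586315181872 47.075
```

>>> drive_tool(deltas=[{"hand": 0.3,"offset": [-0.2,0,0],"angular": [0,0,0]},{"hand": 0.3,"offset": [-0.1,0,0],"angular": [0,0,0]},{"hand": 0.3,"offset": [0,0,0],"angular": [0,0,0]},{"hand": 0.3,"offset": [0,0,3],"angular": [0,0,0]},{"hand": 0.3,"offset": [0,0,8],"angular": [0,0,0]},{"hand": 0.3,"offset": [0,0,13],"angular": [0,0,0]},{"hand": 0.3,"offset": [0,0,13],"angular": [0,0,0]}])

```text
time: 47.95
tool_pos: [0.6956, 0.0102, 0.3959]
tcp_rot: [2.085, 2.339, 0.011]
wrist_force: [-0.0, 1.0, 0.0]
width: 0.299
```

>>> drive_tool(deltas=[{"hand": 0.3,"offset": [-1.3,-6,0],"angular": [7,0.8,0]},{"hand": 0.3,"offset": [-2.6,-12,0],"angular": [14,1.6,0]},{"hand": 0.3,"offset": [-3.9,-18,0],"angular": [21,2.4,0]},{"hand": 0.3,"offset": [-5.2,-24,0],"angular": [28,3.2,0]},{"hand": 0.5,"offset": [-6.7,-30,0],"angular": [34.8,4,0]},{"hand": 0.5,"offset": [-6.7,-30,-6],"angular": [34.8,4,0]},{"hand": 0.5,"offset": [-6.7,-30,-12],"angular": [34.8,4,0]},{"hand": 0.5,"offset": [-6.7,-30,-18],"angular": [34.8,4,0]}])

```text
time: 48.95
tool_pos: [0.6256, -0.2903, 0.2054]
tcp_rot: [-1.752, -1.962, -0.552]
wrist_force: [0.6, 0.7, -0.3]
width: 0.501
```

>>> drive_tool(deltas=[{"hand": 0.5,"offset": [0,0,0],"angular": [0,0,0]},{"hand": 0.5,"offset": [0,0,0],"angular": [0,0,0]}])

```text
time: 49.2
tool_pos: [0.6269, -0.2898, 0.2106]
tcp_rot: [-1.751, -1.965, -0.554]
wrist_force: [-1.4, -0.2, 0.6]
width: 0.501
```

```bash
python3 st.py;  python3 - <<'E'
from h import *
p=[.5267,-.0045,0]; R=Ro.from_euler('z',.1152).as_matrix()
for n in ['wrist','scene']:
    c=snap(n,n[0]+'13'); q=proj(c,np.array([[.0638,-.194,.1075],[.0638,-.258,.1075]])@R.T+p); print(q.round(1).tolist())
    f=c['frame'].astype(int); m=(f[...,2]>110)&(f[...,1]<60)&(f[...,0]<60); u=q.mean(0)
    ys,xs=np.nonzero(m); g=np.hypot(xs-u[0],ys-u[1])<70; P=np.c_[xs,ys][g].astype(float)
    if len(P)>5:
        cc=P.mean(0); d=np.linalg.svd(P-cc)[2][0]; t=(P-cc)@d; print(len(P),cc.round(1),(cc+d*t.min()).round(1),(cc+d*t.max()).round(1))
E
```

```text
[ 0.6269 -0.2898  0.2106] unit [ 0.0667 -0.2949  0.2106] Fu [-1.4 -0.   0.6] 0.5007362606821757 49.2
[[311.9, 160.4], [311.7, 226.1]]
902 [311.8 191.2] [312.1 157. ] [311.5 224. ]
[[256.1, 245.0], [230.9, 248.3]]
97 [242.1 246.9] [253.1 245.6] [230.9 248.3]
```

>>> drive_tool(deltas=[{"hand": 0.5,"offset": [-0.3,0,-3],"angular": [0,0,0]},{"hand": 0.5,"offset": [-0.6,2,-6],"angular": [0,0,0]},{"hand": 0.5,"offset": [-0.8,4,-9],"angular": [0,0,0]},{"hand": 0.5,"offset": [-1.0,6.1,-11.8],"angular": [0,0,0]},{"hand": 0.5,"offset": [-1.0,6.1,-11.8],"angular": [0,0,0]},{"hand": 0,"offset": [-1.0,6.1,-11.8],"angular": [0,0,0]},{"hand": 0,"offset": [-1.0,6.1,-11.8],"angular": [0,0,0]},{"hand": 0,"offset": [-1.0,6.1,-11.8],"angular": [0,0,0]}])

```text
time: 50.3
tool_pos: [0.6182, -0.2306, 0.0938]
tcp_rot: [-1.754, -1.968, -0.556]
wrist_force: [2.7, -3.1, 6.9]
width: 0.152
```

>>> drive_tool(deltas=[{"hand": 0,"offset": [0,0,0],"angular": [0,0,0]}])

```text
time: 50.42
tool_pos: [0.6182, -0.2306, 0.0938]
tcp_rot: [-1.754, -1.968, -0.556]
wrist_force: [1.2, -3.3, 5.5]
width: 0.147
```

```bash
python3 st.py
python3 - <<'E'
import numpy as np
for t in np.linspace(1.134,0,9)[1:]:
    d=8*np.array([np.cos(t)-np.cos(1.134),np.sin(t)-np.sin(1.134)]); print(np.round([d[0]*.9934,d[0]*.115,d[1]],2))
E
```

```text
[ 0.6182 -0.2306  0.0938] unit [ 0.0649 -0.2351  0.0938] Fu [ 0.8 -3.4  5.5] 0.14719006162746398 50.425
[ 0.98  0.11 -0.55]
[ 1.88  0.22 -1.24]
[ 2.67  0.31 -2.04]
[ 3.34  0.39 -2.95]
[ 3.88  0.45 -3.95]
[ 4.27  0.49 -5.01]
[ 4.51  0.52 -6.12]
[ 4.59  0.53 -7.25]
```

>>> drive_tool(deltas=[{"hand": 0,"offset": [1.0,0.11,-0.55],"angular": [0,0,0]},{"hand": 0,"offset": [1.9,0.22,-1.24],"angular": [0,0,0]},{"hand": 0,"offset": [2.65,0.31,-2.05],"angular": [0,0,0]},{"hand": 0,"offset": [3.35,0.39,-2.95],"angular": [0,0,0]},{"hand": 0,"offset": [3.9,0.45,-3.95],"angular": [0,0,0]},{"hand": 0,"offset": [4.25,0.49,-5.0],"angular": [0,0,0]},{"hand": 0,"offset": [4.5,0.52,-6.1],"angular": [0,0,0]},{"hand": 0,"offset": [4.6,0.53,-7.3],"angular": [0,0,0]}])

```text
time: 51.42
tool_pos: [0.6627, -0.2252, 0.0174]
tcp_rot: [-1.753, -1.966, -0.551]
wrist_force: [-0.9, -5.6, 2.0]
width: 0.149
```

>>> drive_tool(deltas=[{"hand": 0,"offset": [0,0,-0.2],"angular": [0,0,0]},{"hand": 0,"offset": [0,0,-0.4],"angular": [0,0,0]},{"hand": 0,"offset": [0,0,-0.4],"angular": [0,0,0]}])

```text
time: 51.8
tool_pos: [0.6628, -0.2251, 0.0142]
tcp_rot: [-1.753, -1.966, -0.552]
wrist_force: [-0.9, -6.3, 4.9]
width: 0.149
```

```bash
python3 st.py
```

```text
[ 0.6628 -0.2251  0.0142] unit [ 0.1099 -0.2348  0.0142] Fu [-1.6 -6.1  4.9] 0.14928043817675302 51.8
```

>>> drive_tool(deltas=[{"hand": 0,"offset": [0,0,-0.3],"angular": [0,0,0]},{"hand": 0,"offset": [0,0,-0.3],"angular": [0,0,0]}])

```text
time: 52.05
tool_pos: [0.6629, -0.2251, 0.0139]
tcp_rot: [-1.751, -1.966, -0.554]
wrist_force: [-4.8, -6.1, 13.3]
width: 0.149
```

```bash
python3 st.py
python3 - <<'E'
from h import *
p=[.5267,-.0045,0]; R=Ro.from_euler('z',.1152).as_matrix()
for n in ['scene','side','wrist']:
    c=snap(n,n[0]+'14'); 
    f=c['frame'].astype(int); m=(f[...,2]>110)&(f[...,1]<60)&(f[...,0]<60)
    for a in (0,.05,.1):
        q=proj(c,np.array([[.03+.08*np.cos(a),-y,.035+.08*np.sin(a)] for y in(.194,.258)])@R.T+p); print(n,a,q.round(1).tolist())
    ys,xs=np.nonzero(m); g=np.hypot(xs-q.mean(0)[0],ys-q.mean(0)[1])<70; P=np.c_[xs,ys][g].astype(float)
    if len(P)>5:
        cc=P.mean(0); d=np.linalg.svd(P-cc)[2][0]; t=(P-cc)@d; print(len(P),cc.round(1),(cc+d*t.min()).round(1),(cc+d*t.max()).round(1))
E
```

```text
[ 0.6629 -0.2251  0.0139] unit [ 0.1099 -0.2348  0.0139] Fu [-5.5 -5.6 13.3] 0.1489711337684984 52.05
scene 0 [[260.5, 276.7], [235.8, 280.2]]
scene 0.05 [[260.3, 275.7], [235.5, 279.2]]
scene 0.1 [[260.1, 274.7], [235.3, 278.2]]
99 [250.2 278.1] [261.2 276.8] [239.  279.4]
side 0 [[386.1, 251.9], [388.9, 267.2]]
side 0.05 [[386.2, 251.1], [389.0, 266.4]]
side 0.1 [[386.2, 250.3], [389.0, 265.5]]
wrist 0 [[315.7, 169.4], [315.9, 303.6]]
wrist 0.05 [[315.5, 166.3], [315.7, 304.1]]
wrist 0.1 [[314.9, 163.0], [315.0, 304.6]]
3476 [315.1 230.5] [314.2 163.9] [316.1 301. ]
```

>>> drive_tool(deltas=[{"hand": 0.5,"offset": [0,0,0.3],"angular": [0,0,0]},{"hand": 0.5,"offset": [0,0,0.4],"angular": [0,0,0]},{"hand": 0.5,"offset": [0,0,0.5],"angular": [0,0,0]},{"hand": 0.5,"offset": [0.35,-2.9,4.2],"angular": [0,0,0]},{"hand": 0.5,"offset": [0.7,-5.7,8.2],"angular": [0,0,0]},{"hand": 0.5,"offset": [0.7,-7,14],"angular": [0,0,0]},{"hand": 0.5,"offset": [0.7,-7,20],"angular": [0,0,0]},{"hand": 0.5,"offset": [0.7,-7,26],"angular": [0,0,0]}])

```text
time: 53.2
tool_pos: [0.669, -0.2932, 0.272]
tcp_rot: [-1.751, -1.963, -0.553]
wrist_force: [0.8, -0.3, 0.4]
width: 0.5
```

>>> drive_tool(deltas=[{"hand": 0.3,"offset": [0,0,6],"angular": [-8,-0.9,0]},{"hand": 0.3,"offset": [0,0,12],"angular": [-16,-1.8,0]},{"hand": 0.3,"offset": [0.3,6,14],"angular": [-24,-2.7,0]},{"hand": 0.3,"offset": [0.6,12,14],"angular": [-34.8,-4,0]},{"hand": 0.3,"offset": [1,18,14],"angular": [-34.8,-4,0]},{"hand": 0.3,"offset": [1.5,24,14],"angular": [-34.8,-4,0]},{"hand": 0.3,"offset": [2,30.5,14],"angular": [-34.8,-4,0]},{"hand": 0.3,"offset": [2,30.5,14],"angular": [-34.8,-4,0]}])

```text
time: 54.2
tool_pos: [0.6889, 0.0171, 0.4103]
tcp_rot: [-2.081, -2.35, -0.001]
wrist_force: [-0.1, -0.8, -0.2]
width: 0.301
```

>>> drive_tool(deltas=[{"hand": 0.3,"offset": [0,0,0],"angular": [0,0,0]},{"hand": 0.3,"offset": [0,0,0],"angular": [0,0,0]}])

```text
time: 54.45
tool_pos: [0.6892, 0.0103, 0.4107]
tcp_rot: [-2.092, -2.343, 0.001]
wrist_force: [-0.6, -0.4, 0.2]
width: 0.303
```

```bash
python3 st.py
python3 - <<'E'
from h import *
s=bot.read_state();print(Ro.from_rotvec(s['tcp_rot']).as_matrix().round(3).tolist())
c=snap('scene','k15'); p=[.5267,-.0045,0]; R=Ro.from_euler('z',.1152).as_matrix()
f=c['frame'].astype(int); m=(f[...,2]>110)&(f[...,1]<60)&(f[...,0]<60); ys,xs=np.nonzero(m); g=np.hypot(xs-248,ys-278)<40; P=np.c_[xs,ys][g]; print(len(P),P.mean(0))
E
```

```text
[0.6892 0.0103 0.4107] unit [ 0.1631 -0.004   0.4107] Fu [-0.6 -0.4  0.2] 0.30288349736495873 54.45
[[-0.113, 0.994, -0.001], [0.994, 0.113, -0.0], [-0.0, -0.001, -1.0]]
93 [248.68817204 278.84946237]
```

>>> drive_tool(deltas=[{"hand": 0.3,"offset": [0.1,0,-6],"angular": [0,0,0]},{"hand": 0.3,"offset": [0.1,0,-11],"angular": [0,0,0]},{"hand": 0.3,"offset": [0.1,0,-15.3],"angular": [0,0,0]},{"hand": 0.3,"offset": [0.1,0,-15.3],"angular": [0,0,0]},{"hand": 0,"offset": [0.1,0,-15.3],"angular": [0,0,0]},{"hand": 0,"offset": [0.1,0,-15.3],"angular": [0,0,0]},{"hand": 0,"offset": [0.1,0,-15.3],"angular": [0,0,0]},{"hand": 0,"offset": [0.1,0,-15.3],"angular": [0,0,0]}])

```text
time: 55.5
tool_pos: [0.6896, 0.0102, 0.2582]
tcp_rot: [2.091, 2.344, -0.004]
wrist_force: [-4.4, -4.4, -0.6]
width: 0.104
```

>>> drive_tool(deltas=[{"hand": 0,"offset": [-1.9,-0.22,0.4],"angular": [0,0,0]},{"hand": 0,"offset": [-5.0,-0.58,0.7],"angular": [0,0,0]},{"hand": 0,"offset": [-7.2,-0.83,0.63],"angular": [0,0,0]},{"hand": 0,"offset": [-9.3,-1.07,0.35],"angular": [0,0,0]},{"hand": 0,"offset": [-11.3,-1.31,-0.15],"angular": [0,0,0]},{"hand": 0,"offset": [-13.3,-1.54,-0.85],"angular": [0,0,0]},{"hand": 0,"offset": [-15.3,-1.77,-1.75],"angular": [0,0,0]},{"hand": 0,"offset": [-17.1,-1.98,-2.8],"angular": [0,0,0]}])

```text
time: 56.5
tool_pos: [0.5208, -0.0094, 0.2319]
tcp_rot: [2.086, 2.34, 0.004]
wrist_force: [2.2, -5.0, -1.4]
width: 0.1
```

>>> drive_tool(deltas=[{"hand": 0,"offset": [-1.7,-0.2,-1.25],"angular": [0,0,0]},{"hand": 0,"offset": [-3.3,-0.38,-2.7],"angular": [0,0,0]},{"hand": 0,"offset": [-4.7,-0.54,-4.3],"angular": [0,0,0]},{"hand": 0,"offset": [-6.0,-0.69,-6.0],"angular": [0,0,0]},{"hand": 0,"offset": [-7.1,-0.82,-7.8],"angular": [0,0,0]},{"hand": 0,"offset": [-8.0,-0.92,-9.8],"angular": [0,0,0]},{"hand": 0,"offset": [-8.7,-1.0,-11.8],"angular": [0,0,0]},{"hand": 0,"offset": [-9.2,-1.06,-13.7],"angular": [0,0,0]}])

```text
time: 57.5
tool_pos: [0.4278, -0.0199, 0.0934]
tcp_rot: [2.087, 2.343, -0.0]
wrist_force: [0.4, -6.3, -0.4]
width: 0.098
```

```bash
python3 st.py
```

```text
[ 0.4278 -0.0199  0.0934] unit [-0.1    -0.004   0.0934] Fu [-0.4 -6.3 -0.4] 0.0981331216288921 57.5
```

>>> drive_tool(deltas=[{"hand": 0,"offset": [0,0,-0.3],"angular": [0,0,0]},{"hand": 0,"offset": [0,0,-0.5],"angular": [0,0,0]},{"hand": 0,"offset": [0,0,-0.5],"angular": [0,0,0]}])

```text
time: 57.88
tool_pos: [0.427, -0.0199, 0.0892]
tcp_rot: [2.089, 2.345, -0.004]
wrist_force: [-7.1, -7.0, 6.8]
width: 0.102
```

```bash
python3 st.py
```

```text
[ 0.427  -0.0199  0.0892] unit [-0.1009 -0.0038  0.0892] Fu [-7.8 -6.1  6.8] 0.10165490699420662 57.875
```

>>> drive_tool(deltas=[{"hand": 0.5,"offset": [0,0,0.1],"angular": [0,0,0]},{"hand": 0.5,"offset": [0,0,0.1],"angular": [0,0,0]},{"hand": 0.5,"offset": [0,0,0.1],"angular": [0,0,0]},{"hand": 0.5,"offset": [0,0,5],"angular": [0,0,0]},{"hand": 0.5,"offset": [0,0,11],"angular": [0,0,0]},{"hand": 0.5,"offset": [-3,0,17],"angular": [0,0,0]},{"hand": 0.5,"offset": [-3,0,24],"angular": [0,0,0]},{"hand": 0.5,"offset": [-3,0,24],"angular": [0,0,0]}])

```text
time: 58.88
tool_pos: [0.3995, -0.0188, 0.3338]
tcp_rot: [2.085, 2.339, 0.01]
wrist_force: [0.3, 0.3, 0.3]
width: 0.5
```

```bash
python3 st.py
python3 - <<'E'
from fitbox import *
from m import fit
# handle shut check: compare image patches with initial views; plate + teal/black stamps via pictures
p=[.5267,-.0045,0]; R=Ro.from_euler('z',.1152).as_matrix()
w=snap('wrist','w16'); k=snap('scene','k16'); s=snap('side','s16')
for n,a,b in (('side','side0','s16'),('scene','scene0','k16')):
    A,B=load(a)['frame'].astype(int),load(b)['frame'].astype(int); D=(abs(A-B).max(2)>60).astype(np.uint8)
    D=cv2.morphologyEx(D,cv2.MORPH_OPEN,np.ones((3,3))); N,l,st,ce=cv2.connectedComponentsWithStats(D)
    print(n,[(c.round().astype(int).tolist(),int(t[4])) for c,t in zip(ce[1:],st[1:]) if t[4]>12])
# handle pixels predicted & dark in w16
q=proj(w,np.array([[-.1,y,.106] for y in(-.055,-.03,0,.03,.055)])@R.T+p); print(q.round(0).tolist(),[w['frame'][int(v)-3:int(v)+4,int(u)-3:int(u)+4].min() if 0<=u<640 and 0<=v<400 else None for u,v in q])
q=proj(w,np.array([-.01,.12,.03])@R.T+p)[0].astype(int); print('plate px',q, w['frame'][q[1],q[0]])
E
```

```text
[ 0.3995 -0.0188  0.3338] unit [-0.128   0.0004  0.3338] Fu [0.3 0.2 0.3] 0.5003095862587176 58.875
side [([100, 1], 21), ([124, 3], 104), ([145, 4], 61), ([179, 12], 407), ([255, 18], 3470), ([282, 30], 110), ([264, 36], 67), ([303, 43], 265), ([284, 57], 323), ([309, 94], 2030), ([143, 50], 31), ([149, 65], 195), ([171, 69], 38), ([186, 74], 41), ([173, 87], 90), ([231, 135], 3185), ([185, 85], 23), ([147, 101], 154), ([161, 109], 271), ([178, 101], 18), ([290, 105], 19), ([165, 121], 81), ([142, 140], 150), ([157, 136], 94), ([165, 154], 263), ([342, 152], 14), ([332, 154], 18), ([145, 156], 45), ([337, 158], 78), ([171, 172], 99), ([270, 181], 675), ([233, 181], 56), ([173, 191], 206), ([310, 192], 21), ([235, 199], 66), ([305, 201], 23), ([301, 297], 245), ([341, 300], 245)]
scene [([535, 2], 15), ([553, 14], 329), ([546, 38], 235), ([532, 55], 283), ([528, 79], 331), ([307, 73], 45), ([324, 73], 36), ([312, 82], 47), ([520, 94], 124), ([534, 107], 34), ([342, 127], 114), ([388, 126], 202), ([433, 158], 1462), ([377, 144], 132), ([535, 157], 309), ([489, 165], 17), ([375, 180], 662), ([390, 220], 201), ([207, 218], 196), ([200, 248], 245)]
[[335.0, 207.0], [335.0, 189.0], [336.0, 166.0], [336.0, 142.0], [337.0, 121.0]] [np.uint8(0), np.uint8(0), np.uint8(0), np.uint8(9), np.uint8(0)]
plate px [398  68] [ 34  80 133]
```

Run:
```python
from fitbox import *
for n,l in (('s16',[(301,297),(341,300)]),('k16',[(207,218),(200,248)])):
    c=load(n); print(n,px(c,l,.015).round(3).tolist())
    h=cv2.cvtColor(c['frame'],cv2.COLOR_BGR2HSV)
    for u,v in l:
        m=comp(~((h[...,0]>45)&(h[...,0]<75)&(h[...,1]>110)),(u,v)); ys,xs=np.nonzero(m); print(m.sum(),xs.min(),xs.max(),ys.min(),ys.max())
        P=np.c_[xs,ys].astype(np.float32); print(cv2.minAreaRect(P))
```

```text
s16 [[0.403, -0.369, 0.015], [0.523, -0.37, 0.015]]
244.0 292 310 290 304
((300.97589111328125, 297.2896728515625), (18.43609619140625, 13.37032413482666), 4.763641834259033)
248.0 332 351 293 307
((341.15985107421875, 300.2418518066406), (19.01250648498535, 13.12768268585205), 5.19442892074585)
k16 [[0.405, -0.37, 0.015], [0.53, -0.37, 0.015]]
211.0 200 214 211 226
((207.0, 218.5), (15.0, 14.0), 90.0)
251.0 192 208 239 256
((200.0, 247.5), (17.0, 16.0), 90.0)
```

```bash
python3 -c "
from workcell import bot
print(bot.finish_job())"
```

```text
the job is handed in; nothing more can be done
None
```

I finished the changeover in the order asked and handed it in at about 59 s; the hand-in reports no verdict.

**What I did**
- I raised the guard to its back stop, swung the stay up to its stop and rested the guard on it before reaching in.
- I laid the two stamps that were there, teal and black, flat in the green tray. There was no blue stamp.
- I pushed the pink plate home against the rear fence and then the side fence.
- I lifted the guard off the stay, folded the stay down to its stop and shut the guard.

**Last checks**
- **Guard:** it met firm resistance when shut, and the handle lines up with the shut position in the wrist picture.
- **Stay:** the knob is back at its folded position in the camera view.
- **Stamps:** two cameras place them at about (0.404, -0.370) and (0.526, -0.370) m, well inside the tray and about 65 mm apart.
- **Other things:** comparing pictures with the start shows no change at the ink pads, daubers, jar or glue. There were differences near the purple look-alikes, which I took for the arm's shadow because I never went near them.

**Where checks disagreed:** one close-up suggested a gap of about 1.2 mm between the plate and the side fence. I pushed again and met the same firm stop at the same place, so I judged it flush. I did not measure the plate again with the guard shut.

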